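# Make up the cabbage kit and the tea kit on two enamel trays

### The arm

A 6-joint arm with a two-finger parallel gripper is mounted at the origin on the work surface. World frame = base frame: x ahead of the robot, y to its left, z up, the work surface at z = 0. Lengths are in m, angles in degrees, forces in N, time in s.
With the tool pointing down it reaches from about 0.3 to 0.75 m from the base axis. Payload 8.5 kg.
Tool frame: the origin (TCP) lies at the very end of the fingers, on their centre line; the grasp point (between the pads) lies 19 mm behind it (env.grasp_offset is the distance from the TCP to the grasp point, in m); y points along the fingers, z is the direction in which the jaws open and shut, and the axes are right-handed (so a half turn about y gives the same grasp; the last joint's range is limited). The gripper opens to 85 mm and grips with 20 to 120 N. Pads are 22 mm wide; open, the fingers measure 114 mm over their backs; the gripper's body (76 mm by 85 mm) begins 54 mm behind the grasp point. The pads swing forward as they close: fully open they stand 13 mm farther back than shut.
Start: joints at [61.633, 21.807, 74.336, -0, 83.858, -12.336], TCP at [0.152, 0.529, 0.231] pointing down, gripper open.
Joint ranges: [-178.18, 178.18], [-50.72, 133.34], [12.68, 142.11], [-81.47, 261.47], [9.98, 163.14], [-165.26, 165.26]. Speed limits (degrees/s): [136.94, 136.94, 180, 180, 180, 180].

### API

Orientations are given as a 3x3 rotation matrix whose columns are the frame's x, y, z axes.
In Python, from rig import env gives the robot as it stands. The module is installed in compiled form; this text tells all that it offers.
- The arm moves only by the shell command python3 -m pendant 'ROWS' [FORCE]. ROWS is JSON, a list of rows, each a list of 3 entries, a list of its own where there are three numbers: the shift along the world's x, y, z as a fraction of full scale, then the turn about the world's z as a fraction of full scale, then the opening, from 0 (shut) to 1 (fully open). A call has 1 to 12 rows; each row shifts and turns the commanded pose from where the row before left it; what a row does not reach is not made up. Full scale, the value 1, is 30 mm for a shift and 5 degrees for a turn. A row lasts 1/12 s, in which the tool goes at most 41.7 mm and 7.16 degrees, less where a joint would pass 70% of its speed; a pose out of reach is approached as far as the arm can. A call with a number of a shift or a turn outside -1 to 1 is refused whole. A call with a gripper value outside its range is refused whole. The fingers move at their own pace and stop on an object; FORCE is the grip in N (left out, the last holds). Time passes only in rows, so rows that do not move let the fingers close. It gives the time, the measured TCP pose, the force and the opening at its end, in the units of the state.
- env.observe(): the state, without advancing time (a new reading comes with each control period).
- env.get_image(name): name is "scene" or "top" or "wrist"; returns (picture, depth): 480x640x3 uint8, red, green, blue; 480x640 float32, m along the optical axis (not along the pixel's ray), 0 where there is no reading.
- env.camera_model(name): a dict with "camera_matrix" (3x3 intrinsics, pixels), "dist_coeffs" ([k1, k2, p1, p2, k3] as OpenCV has them; the pictures are not rectified), "R" (3x3) and "t" (3): a world point X has camera coordinates R X + t; the wrist camera has in their place "tool_from_camera" (4x4, takes a point from camera to tool coordinates, whose origin is the TCP and whose axes are the tool frame's). Camera axes: x right, y down, z forward; pixel columns grow to the right and rows downward; lengths in m; the calibration is good to about 2 mm. A picture is of the moment at which its call begins: read the wrist's pose just before it. camera_model takes no time and is no camera call.
- env.close_job(): hands the job in, once; it reports no verdict.
The state is a dict: "time_s": time; "q": joint angles; "qvel": joint speeds; "joint_efforts": joint torques, N m; "position": TCP position; "tool_rot": TCP orientation; "ft_force": force on the tool from outside, world axes, zero at the start; "wrist_torque": the same for the moment, N m; "grip_width": finger opening in m.
Only numpy, scipy, OpenCV 4.12 (cv2) and the standard library are available. Lean on these libraries where they do the work, as an engineer would, in place of code of your own. Each camera call takes 0.05 s, during which the arm holds its last target.

### The job

Make up two kits on the enamel trays. On the blue tray put the cabbage kit: the green glass jar standing centred on the large white disc, with the red lid seated in its mouth, and the wooden pusher standing on its broad foot, centred on the small white disc; on the yellow tray put the tea kit: the amber glass cup standing centred on the round dark mark, and the steel tongs lying flat, centred on and lined up with the long dark mark, either way round. Leave the black lid and the blue mug where they stand.

Things in the scene. Friction and masses are not known exactly. Their poses are not given: they have to be found in the camera images.
- blue_tray: Blue enamel tray, 130 mm (its x) by 220 mm (its y), fixed to the shelf; floor 4 mm thick, lip 4 mm wide and 9 mm high all round. Origin: centre of its underside, z up. On its floor (4 mm above the origin) are painted a large white disc, 80 mm across, centred at y = +55 mm, x = 0 (the jar's place), and a small white disc, 60 mm across, centred at y = -55 mm, x = 0 (the pusher's place). The two trays may stand either way about, each turned up to 12 degrees.
- yellow_tray: Yellow enamel tray of the same size and make as the blue one, fixed; origin: centre of its underside, z up. On its floor (4 mm above the origin) are painted a round dark mark, 80 mm across, centred at y = +55 mm, x = 0 (the cup's place), and a long dark mark, 118 mm along the tray's x by 32 mm, centred at y = -55 mm, x = 0 (the tongs' place).
- jar: Green glass jar, empty and open, straight-sided, 62 mm across and 82 mm high, walls 4 mm (mouth 54 mm), about 0.18 kg. Origin: centre of its underside, z up. Starts upright on the shelf.
- cup: Amber glass cup, empty, without a handle, 50 mm across at the foot widening to 64 mm at the rim, 70 mm high, walls 3 mm, about 0.15 kg. Origin: centre of its underside, z up. Starts upright on the shelf.
- red_lid: Red plastic lid: disc 70 mm across and 8 mm thick with an upright round knob 22 mm across on its top (knob from 13 to 38 mm above the origin); under the disc a round plug 44 mm across and 5 mm deep that drops loosely into a 54 mm jar mouth. Origin: centre of the plug's underside, z up; round, so its yaw means nothing. Starts lying on its plug on the shelf, knob up. Seated in the jar, its origin is 77 mm above the jar's origin. 0.04 kg.
- pusher: Wooden pusher standing upright: foot 48 mm across and 26 mm high, tapering by 36 mm height to a plain round handle 28 mm across that goes up to 88 mm; about 0.08 kg. Origin: centre of its underside, z up along the handle.
- tongs: Steel tongs lying flat (one rigid piece, they do not spring): 110 mm long along their x, 22 mm wide along y over both arms, 14 mm high; about 0.07 kg. Origin: centre of the underside, also at mid-length; z up. Start on the shelf within 30 degrees of pointing along world x.
- black_lid: Black plastic lid, not wanted for the kits, to be left alone: disc 70 mm across and 8 mm thick with an upright round knob 22 mm across on its top (knob from 13 to 38 mm above the origin); under the disc a round plug 44 mm across and 5 mm deep that drops loosely into a 54 mm jar mouth. Origin: centre of the plug's underside, z up; round, so its yaw means nothing. Starts lying on its plug on the shelf, knob up. 
- mug: Blue ceramic mug, not wanted, to be left alone: 66 mm across the rim, 75 mm high, with a handle reaching 50 mm out along its +y, pointing roughly away from the robot. Origin: centre of its underside, z up.
Mind the look-alikes: they are no part of the job. There is more than one size of the tongs; the one meant has the size given above.

How it is judged (in metres and radians):
At the end, for the whole second after the job is handed in: Jar, pusher, cup and tongs rest on their tray floors within 14 mm (tray x and y) of their marks' centres, tilt under 0.1 rad; tongs within 0.2 rad of their mark; red lid seated level in the jar (9 mm, height 3 mm); all still; black lid and mug moved under 30 mm (x of jar in the frame of blue_tray between -0.014 and 0.014 m and y of jar in the frame of blue_tray between 0.041 and 0.069 m and z of jar in the frame of blue_tray between 0 and 0.008 m and angle between each of jar, pusher, cup, tongs, red_lid's own z axis and vertical below 0.1 rad and x of pusher in the frame of blue_tray between -0.014 and 0.014 m and y of pusher in the frame of blue_tray between -0.069 and -0.041 m and z of pusher in the frame of blue_tray between 0 and 0.008 m and x of cup in the frame of yellow_tray between -0.014 and 0.014 m and y of cup in the frame of yellow_tray between 0.041 and 0.069 m and z of cup in the frame of yellow_tray between 0 and 0.008 m and x of tongs in the frame of yellow_tray between -0.014 and 0.014 m and y of tongs in the frame of yellow_tray between -0.069 and -0.041 m and z of tongs in the frame of yellow_tray between 0 and 0.008 m and angle between the x axis of tongs and the x axis of yellow_tray, either way round below 0.2 rad and horizontal distance between red_lid and jar below 0.009 m and z of red_lid in the frame of jar between 0.074 and 0.08 m and linear speed of each of jar, pusher, cup, tongs, red_lid below 0.01 m/s and distance of each of black_lid, mug from where it was at the start of the episode below 0.03 m); the robot touches nothing.
It fails at once if the black lid is displaced by more than 30 mm (distance of black_lid from where it was at the start of the episode above 0.03 m).
It fails at once if the mug is displaced by more than 30 mm (distance of mug from where it was at the start of the episode above 0.03 m).
It also fails if it takes over 120 s, if anything falls off the work surface, if the arm or the gripper's body presses on something with over 40 N, if the wrist force passes 120 N, or if a joint passes its speed limit or range.

## Working session

There is one attempt and no reset: what is moved stays moved. The work goes in short steps, Python scripts to look and compute and a shell command to move; the robot and the scene stay as the last step left them, time stands still between calls to the robot, and variables do not carry over. Pictures are saved under pics/ and viewed, and the job is handed in when it is done.

```bash
mkdir -p pics; ls; python3 - <<'E'
from rig import env
import cv2, numpy as np
s=env.observe(); print({k:np.round(v,3).tolist() for k,v in s.items()}, env.grasp_offset)
for n in ["scene","top","wrist"]:
    im,d=env.get_image(n); cv2.imwrite(f"pics/{n}0.png",im[:,:,::-1]); np.save(f"pics/{n}0_d.npy",d); np.save(f"pics/{n}0.npy",im)
    m=env.camera_model(n); print(n,{k:np.round(v,4).tolist() for k,v in m.items()}, np.percentile(d,[0,5,50,95]))
E
```

```text
pics
{'time_s': 0.0, 'q': [61.635, 21.84, 74.385, -0.003, 83.855, -12.334], 'qvel': [-0.028, -0.027, 0.008, 0.01, -0.137, 0.092], 'joint_efforts': [0.0, -44.847, -23.127, -0.0, 0.005, -0.0], 'position': [0.152, 0.528, 0.231], 'tool_rot': [[0.961, -0.001, 0.276], [-0.276, -0.001, 0.961], [-0.0, -1.0, -0.001]], 'ft_force': [0.151, 0.269, -0.513], 'wrist_torque': [-0.034, 0.003, 0.021], 'grip_width': 0.086} 0.0187
scene {'camera_matrix': [[468.4742, 0.0, 319.9418], [0.0, 468.4742, 236.7442], [0.0, 0.0, 1.0]], 'dist_coeffs': [-0.0485, 0.0, 0.0, 0.0, 0.0], 'R': [[-0.774, 0.6331, -0.0025], [0.4473, 0.5441, -0.7098], [-0.4481, -0.5505, -0.7044]], 't': [0.4649, -0.2209, 1.3068]} [0.         0.74686179 1.22810638 2.17447588]
top {'camera_matrix': [[614.3313, 0.0, 325.0688], [0.0, 614.3313, 236.6135], [0.0, 0.0, 1.0]], 'dist_coeffs': [-0.0974, 0.0, 0.0, 0.0, 0.0], 'R': [[-0.0287, -0.9996, 0.0013], [-0.9854, 0.0281, -0.1676], [0.1675, -0.0061, -0.9858]], 't': [0.0068, 0.6055, 1.4954]} [0.         1.50180534 1.59605706 2.51102329]
wrist {'camera_matrix': [[354.5846, 0.0, 322.8501], [0.0, 354.5846, 243.7644], [0.0, 0.0, 1.0]], 'dist_coeffs': [-0.0239, 0.0, 0.0, 0.0, 0.0], 'tool_from_camera': [[-0.0001, 0.9444, 0.3288, -0.085], [-0.0008, -0.3288, 0.9444, -0.1419], [1.0, -0.0001, 0.0008, 0.0], [0.0, 0.0, 0.0, 1.0]]} [0.         0.08142116 0.36564843 0.46422693]
```

View pics/scene0.png

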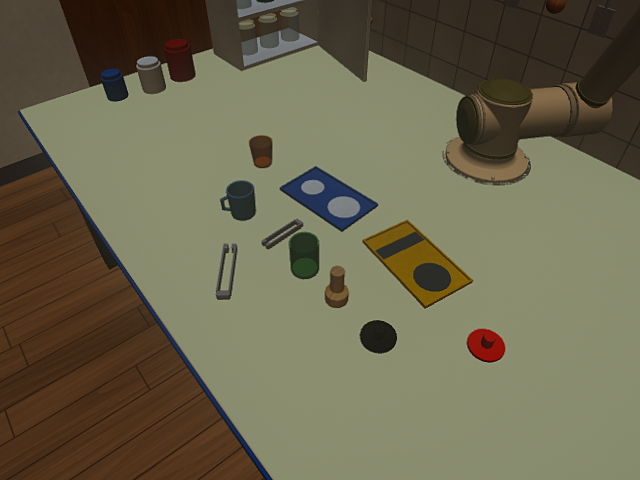

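View pics/top0.png

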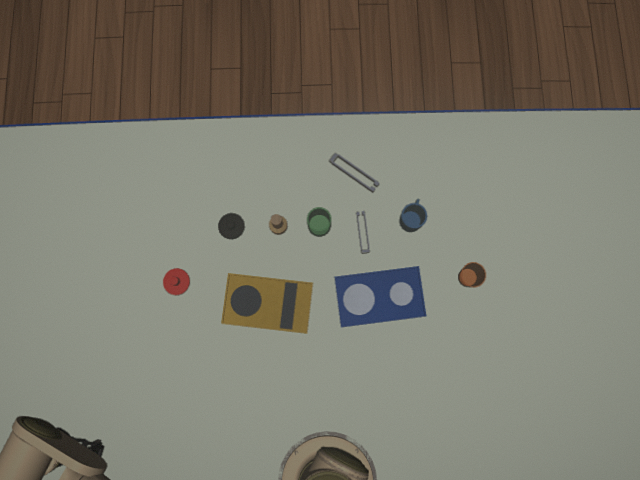

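View pics/wrist0.png

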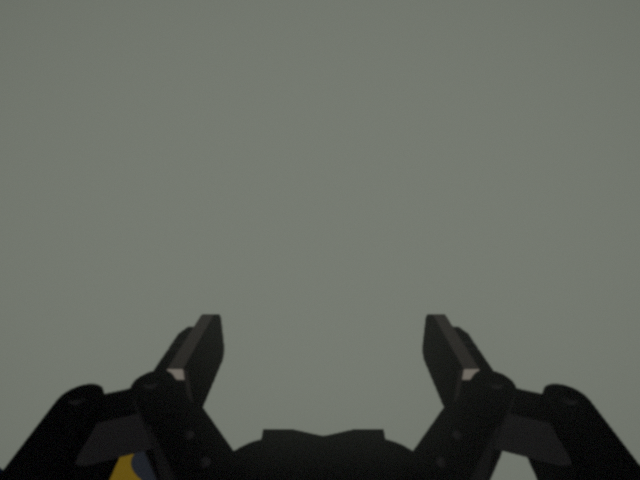

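The top view shows the yellow tray at (267,303), blue tray (380,297), red lid (176,282), black lid (231,226), pusher (278,224), jar (319,222), two tongs (362,232) and (354,172), mug (413,216) and cup (472,275).

```bash
cat > h.py <<'E'
from rig import env
import cv2, numpy as np
def cam(n,pose=None):
    m=env.camera_model(n);K=np.array(m["camera_matrix"]);D=np.array(m["dist_coeffs"])
    if n=="wrist":
        p,R=pose;T=np.array(m["tool_from_camera"]);R=np.array(R)
        Rc=R@T[:3,:3];c=R@T[:3,3]+np.array(p)
    else:
        Rc=np.array(m["R"]).T;c=-Rc@np.array(m["t"])
    return K,D,Rc,c
def rays(px,C):
    K,D,Rc,c=C
    u=cv2.undistortPoints(np.float64(px).reshape(-1,1,2),K,D).reshape(-1,2)
    return np.c_[u,np.ones(len(u))]@Rc.T,c
def plane(px,z,C):
    d,c=rays(px,C);return c+d*((z-c[2])/d[:,2])[:,None]
def depthpts(px,dep,C):
    d,c=rays(px,C);px=np.asarray(px,int);z=dep[px[:,1],px[:,0]]
    return (c+d*z[:,None])[z>0]
def circ(P):
    A=np.c_[2*P[:,:2],np.ones(len(P))];s=np.linalg.lstsq(A,(P[:,:2]**2).sum(1),rcond=None)[0]
    return s[:2],np.sqrt(s[2]+s[:2]@s[:2])
E
cat > m.py <<'E'
from h import *
im=np.load("pics/top0.npy");dep=np.load("pics/top0_d.npy");C=cam("top")
hsv=cv2.cvtColor(im,cv2.COLOR_RGB2HSV)
bg=np.median(im[380:420,150:250].reshape(-1,3),0)
print("bg",bg,hsv[400,200])
for n,(x,y) in dict(red=(180,290),black=(235,236),push=(278,231),jar=(319,222),t1=(359,240),t2=(354,172),mug=(413,216),cup=(468,277),yel=(267,320),blue=(380,280),round=(246,300),long=(289,300),big=(359,298),small=(401,294)).items():
    print(n,im[y,x],hsv[y,x],dep[y,x],depthpts([[x,y]],dep,C).round(3))
diff=np.abs(im.astype(int)-cv2.GaussianBlur(im,(0,0),1).astype(int)*0-bg).sum(2)
E
python3 m.py
```

```text
bg [142. 146. 134.] [ 38  19 144]
red [140  60  55] [  2 155 140] 1.5672365 [[0.485 0.365 0.007]]
black [52 52 49] [30 15 52] 1.5869246 [[0.62  0.222 0.011]]
push [121 105  77] [ 19  93 121] 1.5729965 [[0.628 0.109 0.027]]
jar [ 86 112  83] [ 57  66 112] 1.5986778 [[0.652 0.004 0.006]]
t1 [122 125 116] [ 40  18 125] 1.5901978 [[ 0.602 -0.098  0.007]]
t2 [147 149 138] [ 35  19 149] 1.6263449 [[ 0.785 -0.093  0.001]]
mug [ 68  83 101] [106  83 101] 1.6060008 [[ 0.662 -0.243  0.002]]
cup [133  91  64] [ 12 132 133] 1.5802851 [[ 0.498 -0.377  0.001]]
yel [124 104  54] [ 21 144 124] 1.557302 [[0.403 0.143 0.005]]
blue [ 51  66 100] [111 125 100] 1.5706018 [[ 0.496 -0.148  0.009]]
round [59 59 61] [120   8  61] 1.5637062 [[0.455 0.196 0.007]]
long [60 63 63] [90 12 63] 1.570101 [[0.452 0.086 0.001]]
big [137 140 147] [111  17 147] 1.563892 [[ 0.452 -0.093  0.008]]
small [135 139 145] [108  18 145] 1.5641379 [[ 0.459 -0.2    0.009]]
```

```bash
cat > m2.py <<'E'
from h import *
im=np.load("pics/top0.npy");dep=np.load("pics/top0_d.npy");C=cam("top");print("camc",C[3].round(3))
g=cv2.GaussianBlur(im,(0,0),7*5).astype(int)
bg=np.array([142,146,134])
f=im.astype(float);lum=f.sum(2);chroma=np.abs(f/lum[...,None]-bg/bg.sum()).sum(2)
mask=((chroma>0.045)|(lum<345)).astype(np.uint8);mask[:130]=0;mask[400:]=0
hsv=cv2.cvtColor(im,cv2.COLOR_RGB2HSV)
cs,_=cv2.findContours(mask,cv2.RETR_EXTERNAL,cv2.CHAIN_APPROX_NONE)
vis=im[:,:,::-1].copy()
for i,c in enumerate(cs):
    a=cv2.contourArea(c)
    if a<60: continue
    cv2.drawContours(vis,[c],-1,(0,0,255),1)
    m=np.zeros(mask.shape,np.uint8);cv2.drawContours(m,[c],-1,1,-1)
    ys,xs=np.nonzero(m);P=depthpts(np.c_[xs,ys],dep,C)
    print(i,a,"cen",xs.mean().round(1),ys.mean().round(1),"bbox",cv2.boundingRect(c),"zmax",np.percentile(P[:,2],[50,90,98]).round(3))
cv2.imwrite("pics/seg.png",cv2.resize(vis[130:370,140:540],None,fx=2,fy=2))
def blob(m,near):
    n,l,s,ce=cv2.connectedComponentsWithStats(m.astype(np.uint8)); k=l[near[1],near[0]]; return (l==k).astype(np.uint8)
def contour(m): 
    cs,_=cv2.findContours(m,cv2.RETR_EXTERNAL,cv2.CHAIN_APPROX_NONE);return max(cs,key=cv2.contourArea)[:,0].astype(float)
# marks/trays
H,S,V=[hsv[...,k].astype(int) for k in range(3)]
for n,m,s in [("round",(V<85)&(S<60),(246,300)),("long",(V<85)&(S<60),(289,300)),("big",(V>115)&(S<50),(359,298)),("small",(V>115)&(S<50),(401,294))]:
    b=blob(m,s);c=contour(b);P=plane(c,0.004,C)
    (rc,sz,an)=cv2.minAreaRect(P[:,:2].astype(np.float32)*1000)
    ys,xs=np.nonzero(b);cen=plane([[xs.mean(),ys.mean()]],.004,C)[0]
    print(n,"cen",cen.round(4),"rect",np.round(rc,1),np.round(sz,1),round(an,1))
for n,s in [("yel",(267,320)),("blue",(380,280))]:
    b=blob(mask,s);P=plane(contour(b),0.009,C)
    (rc,sz,an)=cv2.minAreaRect(P[:,:2].astype(np.float32)*1000); print(n,np.round(rc,1),np.round(sz,1),round(an,2))
for n,s in [("red",(180,290)),("black",(235,236))]:
    b=blob(mask,s);P=plane(contour(b),0.011,C);print(n,*[np.round(v,4) for v in circ(P)])
    ys,xs=np.nonzero(b);print(plane([[xs.mean(),ys.mean()]],.012,C)[0].round(4))
E
python3 m2.py
```

```text
camc [ 3.460e-01 -1.000e-03  1.576e+00]
0 4360.5 cen 266.9 302.9 bbox (221, 273, 92, 61) zmax [0.004 0.009 0.013]
1 559.0 cen 176.0 281.3 bbox (163, 268, 27, 28) zmax [0.013 0.027 0.04 ]
2 4312.5 cen 379.8 296.2 bbox (334, 266, 93, 62) zmax [0.004 0.009 0.012]
3 540.0 cen 471.8 274.9 bbox (458, 262, 28, 26) zmax [0.025 0.068 0.073]
4 277.5 cen 277.8 224.3 bbox (269, 214, 19, 21) zmax [0.036 0.089 0.092]
5 535.5 cen 231.0 225.7 bbox (218, 213, 27, 27) zmax [0.013 0.031 0.04 ]
7 558.0 cen 318.8 221.4 bbox (307, 207, 25, 30) zmax [0.023 0.081 0.085]
8 608.0 cen 412.7 216.6 bbox (399, 199, 29, 33) zmax [0.034 0.075 0.078]
9 278.0 cen 353.3 172.1 bbox (329, 153, 50, 40) zmax [0.012 0.02  0.023]
round cen [0.4539 0.1971 0.004 ] rect [455.  197.3] [74.4 76.7] 89.3
long cen [0.4383 0.0882 0.004 ] rect [438.7  88.2] [ 29.4 116.3] 82.0
big cen [ 0.4497 -0.0915  0.004 ] rect [449.6 -91.6] [77.4 78. ] 43.2
small cen [ 0.4604 -0.2009  0.004 ] rect [ 460.9 -200.4] [57.6 56.7] 42.7
yel [446.3 142.3] [221.9 131.8] 81.96
blue [ 455.1 -146.3] [131.5 220.3] 5.47
red [0.5069 0.3751] 0.0345
[0.5067 0.3748 0.012 ]
black [0.648  0.2326] 0.0343
[0.6477 0.2324 0.012 ]
```

View pics/seg.png

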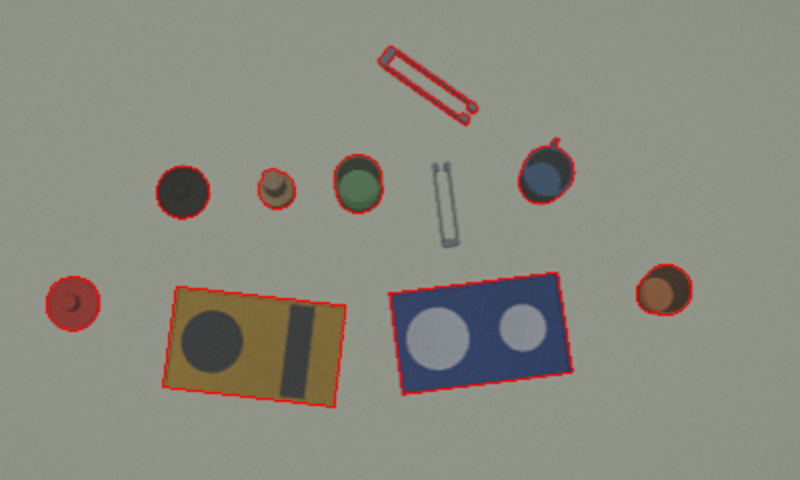

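```bash
cat >> m2.py <<'E'
print('----')
loc=cv2.GaussianBlur(lum,(0,0),15)
tm=((lum<loc-18)).astype(np.uint8);roi=np.zeros_like(tm);roi[203:262,346:378]=1;tm*=roi
ys,xs=np.nonzero(tm);P=plane(np.c_[xs,ys],.012,C);print("tongs",len(xs),[np.round(v,1) for v in cv2.minAreaRect(P[:,:2].astype(np.float32)*1000)])
b=blob(mask,(330,158));P=plane(contour(b),.014,C);print("big tongs",[np.round(v,1) for v in cv2.minAreaRect(P[:,:2].astype(np.float32)*1000)])
for n,s,zt,z0,zb in [("jar",(319,222),.082,.07,0),("cup",(472,275),.07,.06,0),("push",(278,224),.088,.08,0),("mug",(413,218),.075,.067,0)]:
    b=blob(mask,s);b=cv2.dilate(b,np.ones((3,3)))
    ys,xs=np.nonzero(b);P=depthpts(np.c_[xs,ys],dep,C);Q=P[(P[:,2]>z0)&(P[:,2]<zt+.012)]
    h=cv2.convexHull((Q[:,:2]*1000).astype(np.float32))
    (cc,r)=cv2.minEnclosingCircle(h);print(n,len(Q),"encl",np.round(cc,1),round(r,1),"circ",*[np.round(v,4) for v in circ(Q)],"mean",Q.mean(0).round(4))
    # far contour at rim height
    Pc=plane(contour(blob(mask,s)),zt,C);print("  rim rect",Pc[:,:2].min(0).round(4),Pc[:,:2].max(0).round(4))
    Pc=plane(contour(blob(mask,s)),0,C);print("  base rect",Pc[:,:2].min(0).round(4),Pc[:,:2].max(0).round(4))
E
python3 m2.py|sed -n '/----/,$p'
```

```text
----
tongs 276 [array([ 622.3, -107.5]), array([113.3,  26.4]), np.float64(4.7)]
big tongs [array([781.3, -90.2]), array([146.1,  33.2]), np.float64(52.8)]
jar 153 encl [645.9   2.3] 31.6 circ [0.6453 0.0031] 0.0288 mean [0.6468 0.0024 0.0796]
  rim rect [ 0.602  -0.0261] [0.6755 0.0334]
  base rect [ 0.6161 -0.0274] [0.6936 0.0353]
cup 126 encl [ 497.3 -374.7] 32.1 circ [ 0.4971 -0.3739] 0.0297 mean [ 0.4989 -0.3771  0.068 ]
  rim rect [ 0.4655 -0.4048] [ 0.5281 -0.3355]
  base rect [ 0.471  -0.4235] [ 0.5366 -0.3511]
push 102 encl [647.1 109.3] 14.2 circ [0.6466 0.1091] 0.0101 mean [0.6464 0.1091 0.0874]
  rim rect [0.6089 0.0825] [0.6594 0.1271]
  base rect [0.6244 0.0875] [0.678  0.1347]
mug 175 encl [ 650.3 -232.8] 33.3 circ [ 0.6497 -0.2329] 0.0303 mean [ 0.6501 -0.233   0.0734]
  rim rect [ 0.6092 -0.2666] [ 0.6906 -0.1955]
  base rect [ 0.6224 -0.2799] [ 0.7078 -0.2053]
```

```bash
python3 -m pendant '[[[0.8,-0.85,0],0.3,1],[[0.8,-0.85,0],0.3,1],[[0.8,-0.85,0],0.3,1],[[0.8,-0.85,0],0.3,1],[[0.8,-0.85,0],0.3,1],[[0.8,-0.85,0],0.3,1],[[0.8,-0.85,0],0.3,1],[[0.8,-0.85,0],0.3,1],[[0.8,-0.85,0],0.3,1],[[0.8,-0.85,0],0.3,1],[[0.8,-0.85,0],0.2,1],[[0.8,-0.85,0],0,1]]' 40
python3 -m pendant '[[[0.85,-0.92,0],0,1],[[0.85,-0.92,0],0,1],[[0.85,-0.92,0],0,1],[[0.85,-0.92,0],0,1],[[0.85,-0.92,0],0,1],[[0.85,-0.92,0],0,1],[[0.85,-0.9,0],0,1],[[0.85,-0.92,0],0,1],[[0,0,0],0,1],[[0,0,0],0,1]]'
```

```text
time_s: 1.15
position: [0.4407, 0.2211, 0.2312]
tool_rot: [[1.0, -0.0, -0.0], [0.0, 0.0, 1.0], [-0.0, -1.0, 0.0]]
ft_force: [1.2, 0.5, 0.1]
grip_width: 0.0852
time_s: 1.98
position: [0.6444, 0.0009, 0.23]
tool_rot: [[1.0, -0.002, 0.003], [-0.003, 0.0, 1.0], [-0.002, -1.0, 0.0]]
ft_force: [0.7, 0.3, 0.0]
grip_width: 0.0852
```

```bash
cat > shot.py <<'E'
from h import *
import sys
def shot(tag,cams=("wrist",)):
    out={}
    for n in cams:
        s=env.observe();im,d=env.get_image(n)
        np.savez(f"pics/{n}_{tag}.npz",im=im,d=d,p=s["position"],R=s["tool_rot"]);cv2.imwrite(f"pics/{n}_{tag}.png",im[:,:,::-1])
    print(np.round(s["position"],4))
if __name__=="__main__": shot(sys.argv[1],sys.argv[2:] or ("wrist",))
E
python3 shot.py a
```

```text
[0.6444 0.0009 0.23  ]
```

View pics/wrist_a.png

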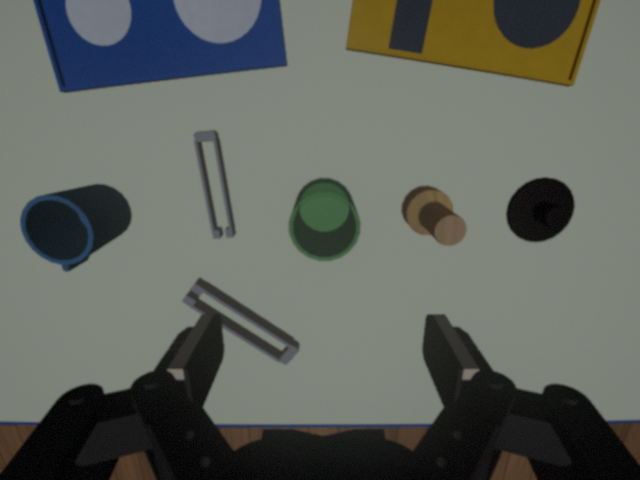

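The wrist view shows the jar rim ~(325,225), pusher top (449,229), small tongs from (206,136) to (224,233), black lid (540,209) and mug (60,230).

```bash
cat > w.py <<'E'
from h import *
z=np.load("pics/wrist_a.npz");im,dep=z["im"],z["d"];C=cam("wrist",(z["p"],z["R"]))
def area(x0,y0,x1,y1,lo,hi):
    ys,xs=np.mgrid[y0:y1,x0:x1];px=np.c_[xs.ravel(),ys.ravel()];P=depthpts(px,dep,C);return P[(P[:,2]>lo)&(P[:,2]<hi)]
def rep(n,P): 
    c,r=cv2.minEnclosingCircle((P[:,:2]*1000).astype(np.float32));print(n,len(P),"encl",np.round(c,1),round(r,1),"fit",*[np.round(v,4) for v in circ(P)],"mean",P.mean(0).round(4))
rep("jar",area(280,170,370,270,.074,.09))
rep("push",area(395,180,475,255,.082,.094))
P=area(190,125,240,242,.008,.02);print("tongs",[np.round(v,1) for v in cv2.minAreaRect((P[:,:2]*1000).astype(np.float32))],P.mean(0))
rep("black",area(500,170,580,250,.008,.018))
E
python3 w.py
```

```text
jar 1194 encl [645.4   1.9] 31.1 fit [0.6447 0.002 ] 0.0286 mean [0.6454 0.0019 0.0802]
push 861 encl [646.5 108.4] 14.5 fit [0.6459 0.1079] 0.01 mean [0.6457 0.1077 0.087 ]
tongs [array([ 622.4, -110. ]), array([109.7,  23.2]), np.float64(5.0)] [ 0.61727729 -0.11007799  0.01238807]
black 2745 encl [648.6 230.8] 35.2 fit [0.648  0.2306] 0.0262 mean [0.6459 0.2269 0.0124]
```

```bash
python3 -m pendant '[[[0.03,0.03,-0.95],0,1],[[0,0,-0.95],0,1],[[0,0,-0.95],0,1],[[0,0,-0.95],0,1],[[0,0,-0.95],0,1],[[0,0,-0.95],0,1],[[0,0,-0.9],0,1],[[0,0,0],0,1],[[0,0,0],0,1]]' 40
python3 -m pendant '[[[0,0,0],0,0],[[0,0,0],0,0],[[0,0,0],0,0],[[0,0,0],0,0],[[0,0,0],0,0],[[0,0,0],0,0],[[0,0,0],0,0],[[0,0,0],0,0]]' 40
```

```text
time_s: 2.78
position: [0.644, 0.0044, 0.0334]
tool_rot: [[1.0, -0.002, -0.001], [0.001, 0.0, 1.0], [-0.002, -1.0, 0.0]]
ft_force: [0.4, 0.2, 0.7]
grip_width: 0.0855
time_s: 3.45
position: [0.6458, 0.0034, 0.0361]
tool_rot: [[1.0, 0.004, 0.0], [-0.0, -0.001, 1.0], [0.004, -1.0, -0.001]]
ft_force: [-1.2, 0.7, 5.9]
grip_width: 0.0616
```

```bash
python3 -m pendant '[[[0,0,0.5],0,0],[[0,0,0.8],0,0],[[0,0,0.8],0,0],[[-0.81,-0.39,0],0,0],[[-0.81,-0.39,0],0,0],[[-0.81,-0.39,0],0,0],[[-0.81,-0.39,0],0,0],[[-0.81,-0.39,0],0,0],[[-0.81,-0.39,0],0,0],[[-0.81,-0.39,0],0,0],[[-0.81,-0.39,0],0,0],[[0,0,0],0,0]]'
python3 -m pendant '[[[0,0,0],0,0],[[0,0,0],0,0],[[0,0,0],0,0]]'; python3 shot.py b wrist scene
```

```text
time_s: 4.45
position: [0.4472, -0.0911, 0.0974]
tool_rot: [[1.0, -0.001, 0.002], [-0.002, -0.0, 1.0], [-0.001, -1.0, -0.0]]
ft_force: [0.7, 0.8, -1.9]
grip_width: 0.0614
time_s: 4.7
position: [0.4513, -0.0902, 0.0969]
tool_rot: [[1.0, 0.002, -0.0], [0.0, -0.001, 1.0], [0.002, -1.0, -0.001]]
ft_force: [0.3, 0.9, -2.0]
grip_width: 0.0615
[ 0.4512 -0.0901  0.0966]
```

View pics/wrist_b.png

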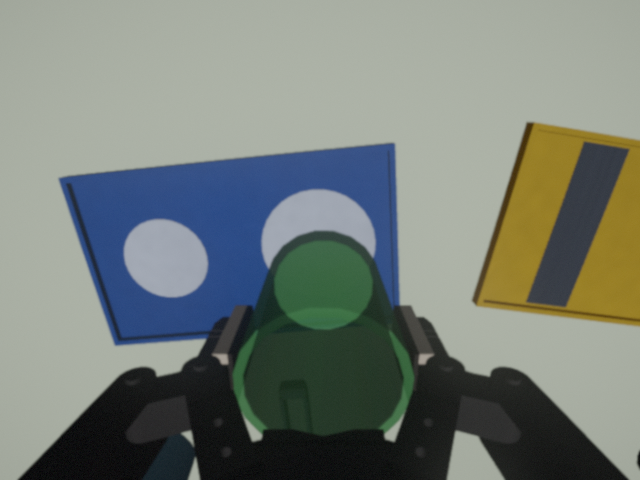

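View pics/scene_b.png

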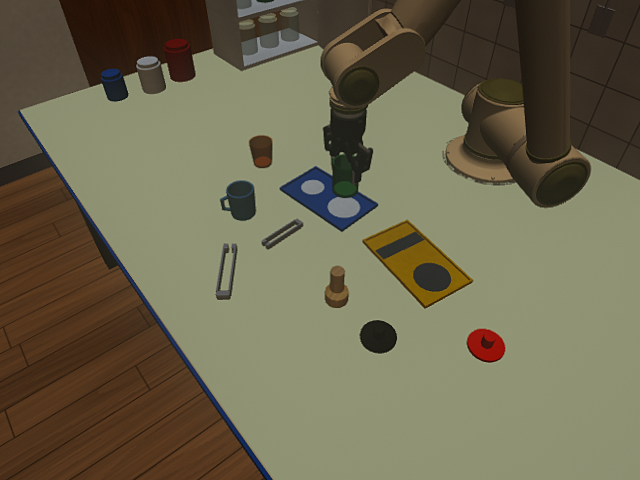

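Jar is held upright above the large disc (wrist picture: jar base at (323,285), disc at (318,235)); lowering.

```bash
python3 -m pendant '[[[0,-0.03,-0.7],0,0],[[0,0,-0.7],0,0],[[0,0,-0.3],0,0],[[0,0,-0.15],0,0],[[0,0,-0.05],0,0],[[0,0,0],0,0],[[0,0,0],0,0]]'; python3 shot.py c
```

```text
time_s: 5.38
position: [0.4501, -0.0906, 0.0402]
tool_rot: [[1.0, -0.001, -0.0], [0.0, 0.0, 1.0], [-0.001, -1.0, 0.0]]
ft_force: [-6.6, 2.4, 10.2]
grip_width: 0.0616
[ 0.4501 -0.0906  0.0402]
```

View pics/wrist_c.png

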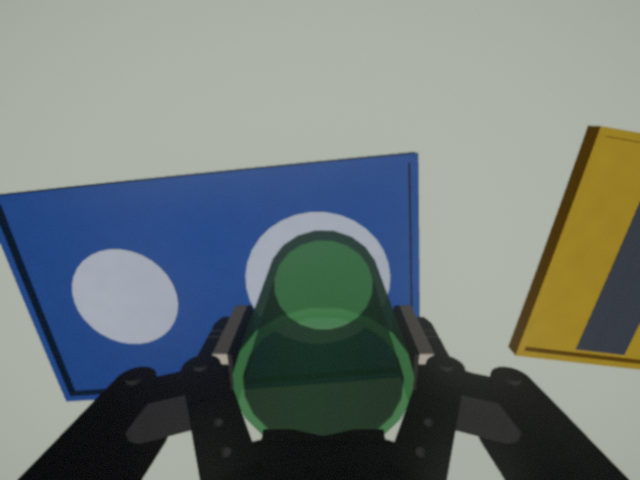

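```bash
python3 -m pendant '[[[0,0,0],0,1],[[0,0,0],0,1],[[0,0,0],0,1],[[0,0,0],0,1],[[0,0,0],0,1],[[0,0,0.3],0,1],[[0,0,0.8],0,1],[[0,0,1],0,1],[[0,0,1],0,1],[[0,0,1],0,1],[[0,0,1],0,1],[[0,0,0.2],0,1]]'
python3 -m pendant '[[[0.81,0.83,0],0,1],[[0.81,0.83,0],0,1],[[0.81,0.83,0],0,1],[[0.81,0.83,0],0,1],[[0.81,0.83,0],0,1],[[0.81,0.83,0],0,1],[[0.81,0.83,0],0,1],[[0.81,0.83,0],0,1],[[0,0,0],0,1],[[0,0,0],0,1],[[0,0,0],0,1]]';python3 shot.py d wrist top
```

```text
time_s: 6.43
position: [0.4518, -0.0918, 0.2027]
tool_rot: [[1.0, 0.007, 0.0], [-0.0, -0.003, 1.0], [0.007, -1.0, -0.003]]
ft_force: [-0.1, -0.4, 0.4]
grip_width: 0.0854
time_s: 7.35
position: [0.6444, 0.1078, 0.1976]
tool_rot: [[1.0, -0.001, 0.0], [-0.0, -0.0, 1.0], [-0.001, -1.0, -0.0]]
ft_force: [-0.1, -0.5, -0.6]
grip_width: 0.0855
[0.6443 0.1074 0.198 ]
```

View pics/wrist_d.png

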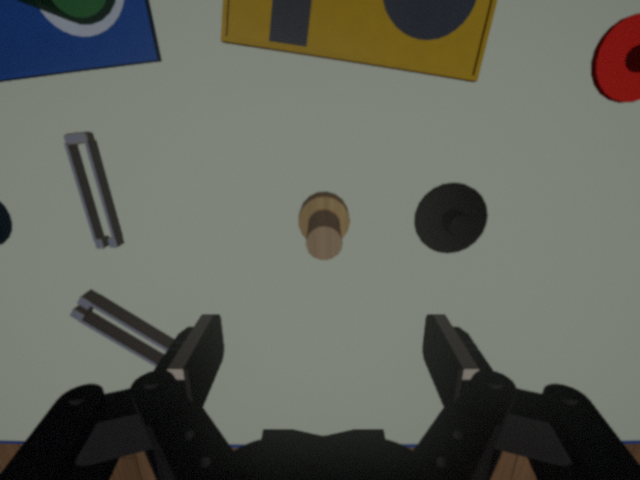

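View pics/top_d.png

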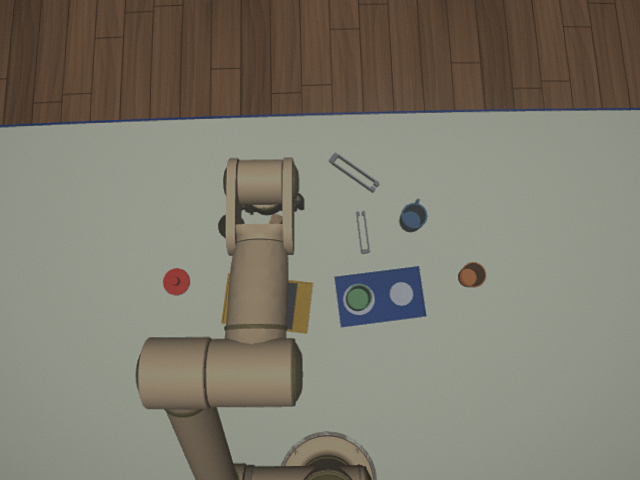

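Jar sits centred on the large disc (top (358,299)); pusher handle top at wrist (324,242), centred between the fingers.

```bash
python3 -m pendant '[[[0.06,0.02,-0.9],0,0.7],[[0,0,-1],0,0.7],[[0,0,-1],0,0.7],[[0,0,-1],0,0.7],[[0,0,-0.8],0,0.7],[[0,0,-0.4],0,0.7],[[0,0,0],0,0.5],[[0,0,0],0,0],[[0,0,0],0,0],[[0,0,0],0,0],[[0,0,0],0,0],[[0,0,0],0,0]]' 40
python3 -m pendant '[[[0,0,0],0,0],[[0,0,0],0,0],[[0,0,0],0,0]]'
```

```text
time_s: 8.45
position: [0.6475, 0.1085, 0.0473]
tool_rot: [[1.0, 0.003, 0.001], [-0.001, -0.0, 1.0], [0.003, -1.0, -0.0]]
ft_force: [0.1, -1.3, 6.0]
grip_width: 0.0275
time_s: 8.7
position: [0.6475, 0.1085, 0.0473]
tool_rot: [[1.0, 0.003, 0.001], [-0.001, -0.0, 1.0], [0.003, -1.0, -0.0]]
ft_force: [-0.8, -2.0, 6.2]
grip_width: 0.0271
```

```bash
python3 -m pendant '[[[0,0,0.5],0,0],[[0,0,1],0,0],[[0,0,1],0,0],[[0,0,0.9],0,0],[[-0.52,-0.86,0],0,0],[[-0.52,-0.86,0],0,0],[[-0.52,-0.86,0],0,0],[[-0.52,-0.86,0],0,0],[[-0.52,-0.86,0],0,0],[[-0.52,-0.86,0],0,0],[[-0.52,-0.86,0],0,0],[[-0.52,-0.86,0],0,0]]'
python3 -m pendant '[[[-0.52,-0.86,0],0,0],[[-0.52,-0.86,0],0,0],[[-0.52,-0.86,0],0,0],[[-0.5,-0.86,0],0,0],[[0,0,0],0,0],[[0,0,0],0,0],[[0,0,0],0,0]]';python3 shot.py e
```

```text
time_s: 9.7
position: [0.5209, -0.0988, 0.1479]
tool_rot: [[1.0, 0.001, 0.0], [-0.0, -0.0, 1.0], [0.001, -1.0, -0.0]]
ft_force: [0.3, -0.1, -0.8]
grip_width: 0.0272
time_s: 10.28
position: [0.4601, -0.2007, 0.1477]
tool_rot: [[1.0, 0.001, 0.001], [-0.001, -0.0, 1.0], [0.001, -1.0, -0.0]]
ft_force: [0.6, 0.2, -2.0]
grip_width: 0.0269
[ 0.4601 -0.2007  0.1477]
```

View pics/wrist_e.png

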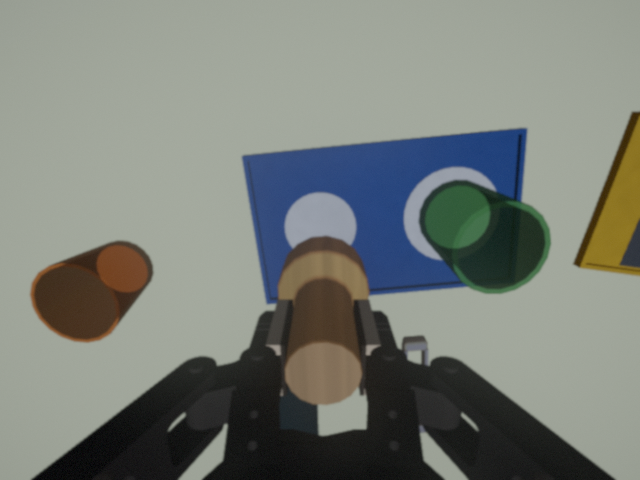

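```bash
python3 -m pendant '[[[0,0,-0.8],0,0],[[0,0,-1],0,0],[[0,0,-0.8],0,0],[[0,0,-0.4],0,0],[[0,0,-0.15],0,0],[[0,0,-0.06],0,0],[[0,0,0],0,0],[[0,0,0],0,0]]';python3 shot.py f
```

```text
time_s: 11.0
position: [0.4607, -0.2006, 0.0517]
tool_rot: [[1.0, 0.001, -0.001], [0.001, -0.001, 1.0], [0.001, -1.0, -0.001]]
ft_force: [-0.0, 0.5, -1.2]
grip_width: 0.0269
[ 0.4607 -0.2006  0.0517]
```

View pics/wrist_f.png

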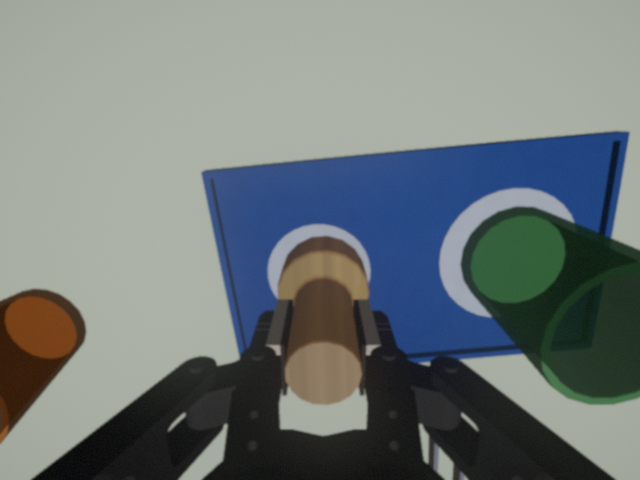

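```bash
python3 -m pendant '[[[0,0,-0.04],0,0],[[0,0,-0.03],0,0],[[0,0,0],0,0],[[0,0,0],0,0]]'
```

```text
time_s: 11.38
position: [0.4607, -0.2009, 0.0512]
tool_rot: [[1.0, 0.003, 0.0], [-0.0, -0.001, 1.0], [0.003, -1.0, -0.001]]
ft_force: [-4.7, 4.8, 21.2]
grip_width: 0.0271
```

```bash
python3 -m pendant '[[[0,0,0],0,0.6],[[0,0,0],0,0.6],[[0,0,0],0,0.6],[[0,0,0],0,0.6],[[0,0,0.4],0,0.6],[[0,0,1],0,0.6],[[0,0,1],0,0.6],[[0,0,1],0,0.6],[[0,0,1],0,0.6],[[0,0,0.3],0,0.6],[[0.08,0.5,0],0,0.6],[[0.08,0.9,0],0,0.6]]'
python3 -m pendant '[[[0.08,0.96,0],0,0.6],[[0.08,0.96,0],0,0.6],[[0.08,0.96,0],0,0.6],[[0.08,0.96,0],0,0.6],[[0.08,0.96,0],0,0.6],[[0.08,0.96,0],0,0.6],[[0.08,0.96,0],0,0.6],[[0.08,0.96,0],0,0.6],[[0.08,0.96,0],0,0.6],[[0.08,0.96,0],0,0.6],[[0.08,0.96,0],0,0.6],[[0.08,0.96,0],0,0.6]]'
python3 -m pendant '[[[0.08,0.96,0],0,0.6],[[0.08,0.96,0],0,0.6],[[0.08,0.96,0],0,0.6],[[0.08,0.96,0],0,0.6],[[0.08,0.96,0],0,0.6],[[0.08,0.96,0],0,0.6],[[0,0.5,0],0,0.6],[[0,0,0],0,0.6],[[0,0,0],0,0.6],[[0,0,0],0,0.6]]';python3 shot.py g wrist top
```

```text
time_s: 12.38
position: [0.4651, -0.1603, 0.1901]
tool_rot: [[1.0, 0.001, 0.003], [-0.003, -0.001, 1.0], [0.001, -1.0, -0.001]]
ft_force: [0.6, 0.5, -0.3]
grip_width: 0.0512
time_s: 13.38
position: [0.4933, 0.1881, 0.1892]
tool_rot: [[1.0, -0.001, 0.001], [-0.001, -0.0, 1.0], [-0.001, -1.0, -0.0]]
ft_force: [0.2, 0.2, -0.8]
grip_width: 0.0513
time_s: 14.22
position: [0.508, 0.3736, 0.1894]
tool_rot: [[1.0, -0.001, 0.001], [-0.001, -0.001, 1.0], [-0.001, -1.0, -0.001]]
ft_force: [-0.1, -0.7, -0.9]
grip_width: 0.0512
[0.5081 0.3734 0.1897]
```

View pics/wrist_g.png

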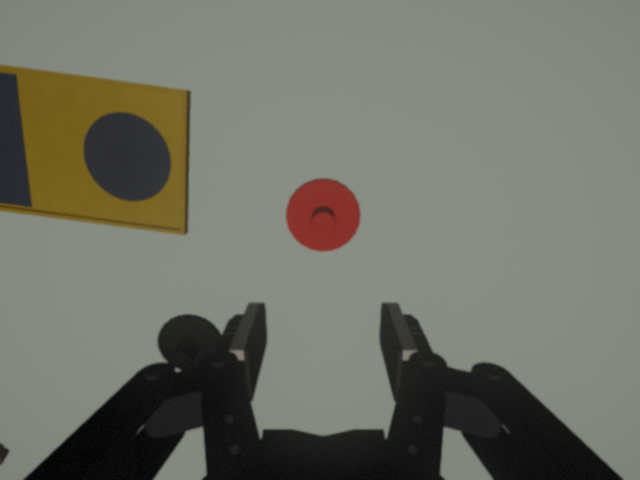

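View pics/top_g.png

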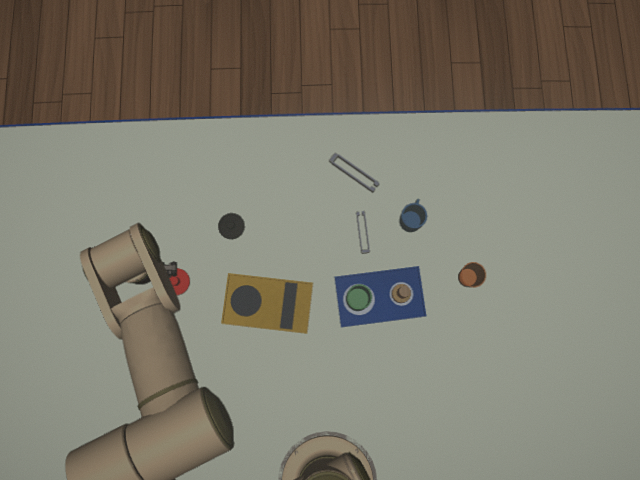

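Pusher and jar both stand on their discs (top (401,293), (358,298)). The red lid is under the fingers at wrist (323,215); I measure it and the jar mouth from these pictures.

```bash
python3 - <<'E'
from h import *
z=np.load("pics/wrist_g.npz");im,dep=z["im"],z["d"];C=cam("wrist",(z["p"],z["R"]))
h=cv2.cvtColor(im,cv2.COLOR_RGB2HSV);m=((h[...,1]>150)&((h[...,0]<8)|(h[...,0]>172))).astype(np.uint8)
c=max(cv2.findContours(m,0,1)[0],key=cv2.contourArea)[:,0];P=plane(c,.013,C);print("lid",*[np.round(v,4) for v in circ(P)])
z=np.load("pics/top_g.npz");im,dep=z["im"],z["d"];C=cam("top")
def area(x0,y0,x1,y1,lo,hi):
    ys,xs=np.mgrid[y0:y1,x0:x1];P=depthpts(np.c_[xs.ravel(),ys.ravel()],dep,C);return P[(P[:,2]>lo)&(P[:,2]<hi)]
for n,P in [("jar",area(335,270,385,325,.076,.094)),("push",area(385,275,420,312,.083,.1))]:
    cc,r=cv2.minEnclosingCircle((P[:,:2]*1000).astype(np.float32));print(n,len(P),np.round(cc,1),round(r,1),circ(P),P.mean(0).round(4))
E
```

```text
lid [0.5062 0.3737] 0.0327
jar 131 [450.4 -89.8] 31.1 (array([ 0.45039016, -0.08916933]), np.float64(0.028782664280837988)) [ 0.4514 -0.0879  0.085 ]
push 106 [ 460.3 -197.7] 14.0 (array([ 0.4600614 , -0.19732136]), np.float64(0.009975418730316135)) [ 0.46   -0.1972  0.0907]
```

```bash
python3 -m pendant '[[[-0.05,0.01,-0.9],0,0.6],[[0,0,-1],0,0.6],[[0,0,-1],0,0.6],[[0,0,-1],0,0.6],[[0,0,-1],0,0.6],[[0,0,-0.6],0,0.6],[[0,0,-0.25],0,0.6],[[0,0,0],0,0.6],[[0,0,0],0,0.6]]'
python3 -m pendant '[[[0,0,0],0,0],[[0,0,0],0,0],[[0,0,0],0,0],[[0,0,0],0,0],[[0,0,0],0,0],[[0,0,0],0,0],[[0,0,0],0,0]]' 30; python3 shot.py h
```

```text
time_s: 15.07
position: [0.5071, 0.3745, 0.0184]
tool_rot: [[1.0, 0.001, 0.001], [-0.001, 0.001, 1.0], [0.001, -1.0, 0.001]]
ft_force: [-1.1, -0.3, -0.4]
grip_width: 0.0512
time_s: 15.65
position: [0.5071, 0.3749, 0.019]
tool_rot: [[1.0, 0.002, 0.0], [-0.0, 0.001, 1.0], [0.002, -1.0, 0.001]]
ft_force: [-0.9, -0.9, 7.4]
grip_width: 0.021
[0.5071 0.3749 0.019 ]
```

View pics/wrist_h.png

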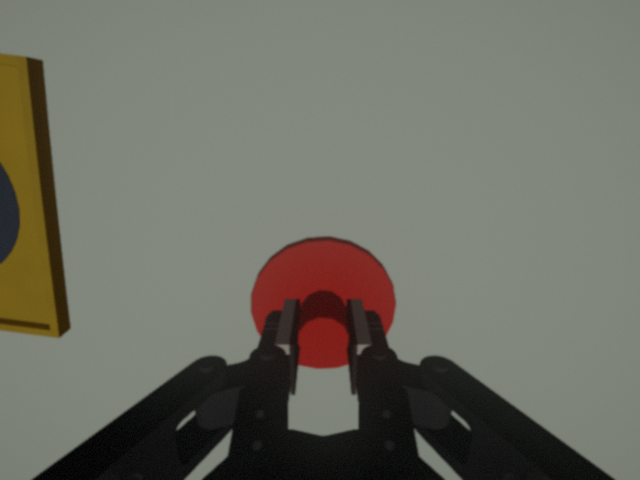

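```bash
python3 -m pendant '[[[0,0,0.6],0,0],[[0,0,1],0,0],[[0,0,1],0,0],[[0,0,1],0,0],[[0,0,0.9],0,0],[[-0.11,-0.6,0],0,0],[[-0.11,-0.9,0],0,0],[[-0.11,-0.9,0],0,0],[[-0.11,-0.9,0],0,0],[[-0.11,-0.9,0],0,0],[[-0.11,-0.9,0],0,0],[[-0.11,-0.9,0],0,0]]'
python3 -m pendant '[[[-0.11,-0.9,0],0,0],[[-0.11,-0.9,0],0,0],[[-0.11,-0.9,0],0,0],[[-0.11,-0.9,0],0,0],[[-0.11,-0.9,0],0,0],[[-0.11,-0.9,0],0,0],[[-0.11,-0.9,0],0,0],[[-0.11,-0.9,0],0,0],[[-0.11,-0.9,0],0,0],[[-0.11,-0.9,0],0,0],[[0,-0.4,0],0,0],[[0,0,0],0,0]]'
python3 -m pendant '[[[0,0,0],0,0],[[0,0,0],0,0],[[0,0,0],0,0]]';python3 shot.py i wrist scene
```

```text
time_s: 16.7
position: [0.483, 0.1935, 0.1529]
tool_rot: [[1.0, 0.001, 0.0], [-0.0, 0.0, 1.0], [0.001, -1.0, 0.0]]
ft_force: [1.2, -0.3, -0.9]
grip_width: 0.0208
time_s: 17.7
position: [0.4506, -0.0892, 0.1528]
tool_rot: [[1.0, 0.001, 0.004], [-0.004, -0.001, 1.0], [0.001, -1.0, -0.001]]
ft_force: [0.0, 0.5, -0.5]
grip_width: 0.0208
time_s: 17.95
position: [0.4504, -0.0862, 0.1525]
tool_rot: [[1.0, 0.0, -0.001], [0.001, 0.0, 1.0], [0.0, -1.0, 0.0]]
ft_force: [0.8, 0.6, -1.1]
grip_width: 0.0207
[ 0.4504 -0.0862  0.1525]
```

View pics/wrist_i.png

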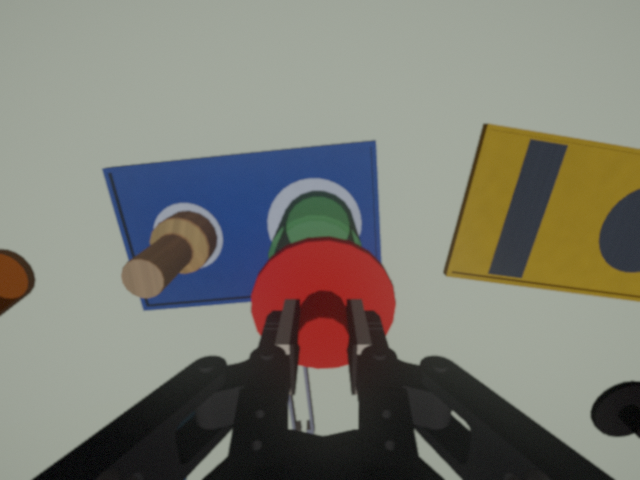

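View pics/scene_i.png

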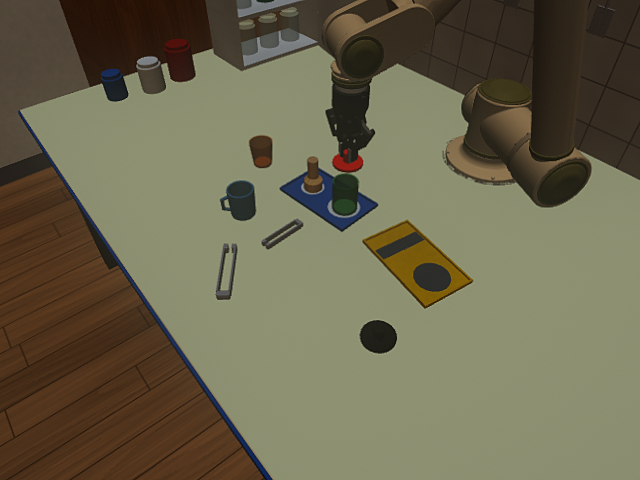

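```bash
python3 -m pendant '[[[0,-0.13,0],0,0],[[0,0,-0.4],0,0],[[0,0,-0.5],0,0],[[0,0,-0.25],0,0],[[0,0,0],0,0],[[0,0,0],0,0],[[0,0,0],0,0],[[0,0,0],0,0]]';python3 shot.py j wrist scene; python3 - <<'E'
import cv2;a=cv2.imread("pics/scene_j.png")[100:240,260:420];cv2.imwrite("pics/scene_jc.png",cv2.resize(a,None,fx=4,fy=4))
E
```

```text
time_s: 18.72
position: [0.4507, -0.0913, 0.1185]
tool_rot: [[1.0, 0.001, 0.0], [-0.0, -0.001, 1.0], [0.001, -1.0, -0.001]]
ft_force: [0.3, -0.1, -0.7]
grip_width: 0.0205
[ 0.4507 -0.0913  0.1185]
```

View pics/wrist_j.png

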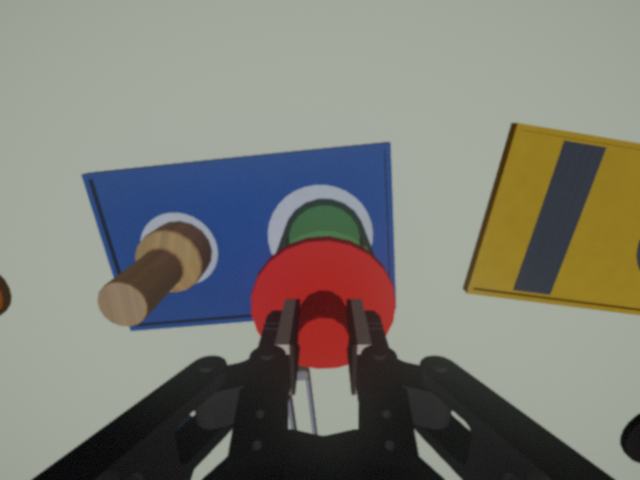

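View pics/scene_jc.png

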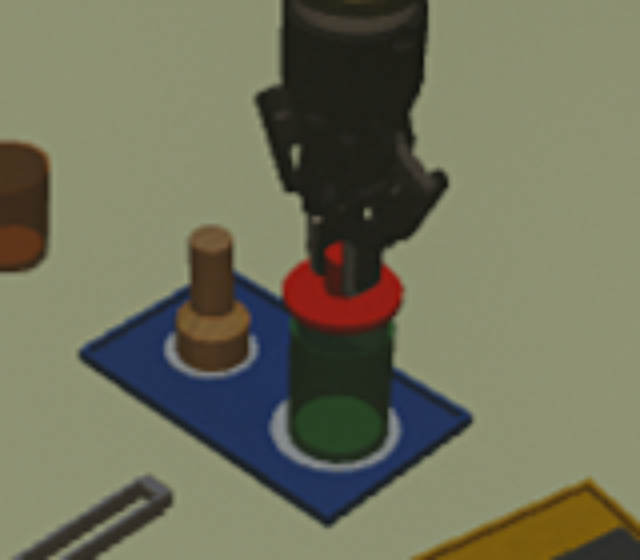

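Lid is right over the jar mouth in both views (scene crop: lid centre (343,293), jar axis (340,…)). Lowering in.

```bash
python3 -m pendant '[[[0,0.02,-0.25],0,0],[[0,0,-0.2],0,0],[[0,0,-0.1],0,0],[[0,0,-0.05],0,0],[[0,0,0],0,0],[[0,0,0],0,0]]'
```

```text
time_s: 19.32
position: [0.4503, -0.0905, 0.1]
tool_rot: [[1.0, -0.0, 0.0], [-0.0, 0.0, 1.0], [-0.0, -1.0, 0.0]]
ft_force: [-2.2, 1.9, 4.9]
grip_width: 0.0208
```

```bash
python3 -m pendant '[[[0,0,0],0,0.5],[[0,0,0],0,0.5],[[0,0,0],0,0.5],[[0,0,0],0,0.5],[[0,0,0.3],0,0.5],[[0,0,0.8],0,0.7],[[0,0,1],0,1],[[0,0,1],0,1],[[0,0,0.2],0,1],[[0.14,-0.5,0],0,1],[[0.14,-0.86,0],0,1],[[0.14,-0.86,0],0,1]]'
python3 -m pendant '[[[0.14,-0.86,0],0,1],[[0.14,-0.86,0],0,1],[[0.14,-0.86,0],0,1],[[0.14,-0.86,0],0,1],[[0.14,-0.86,0],0,1],[[0.14,-0.86,0],0,1],[[0.14,-0.86,0],0,1],[[0.14,-0.86,0],0,1],[[0.03,-0.36,0],0,1],[[0,0,0],0,1],[[0,0,0],0,1],[[0,0,0],0,1]]';python3 shot.py k wrist scene top;python3 - <<'E'
import cv2;a=cv2.imread("pics/scene_k.png")[100:240,260:420];cv2.imwrite("pics/scene_kc.png",cv2.resize(a,None,fx=4,fy=4))
E
```

```text
time_s: 20.32
position: [0.463, -0.1576, 0.1988]
tool_rot: [[1.0, 0.0, -0.001], [0.001, -0.0, 1.0], [0.0, -1.0, -0.0]]
ft_force: [0.4, 0.8, 0.4]
grip_width: 0.0856
time_s: 21.32
position: [0.4974, -0.373, 0.1988]
tool_rot: [[1.0, -0.0, -0.0], [0.0, 0.001, 1.0], [-0.0, -1.0, 0.001]]
ft_force: [0.4, -0.2, -0.1]
grip_width: 0.0857
[ 0.4976 -0.3731  0.1992]
```

View pics/wrist_k.png

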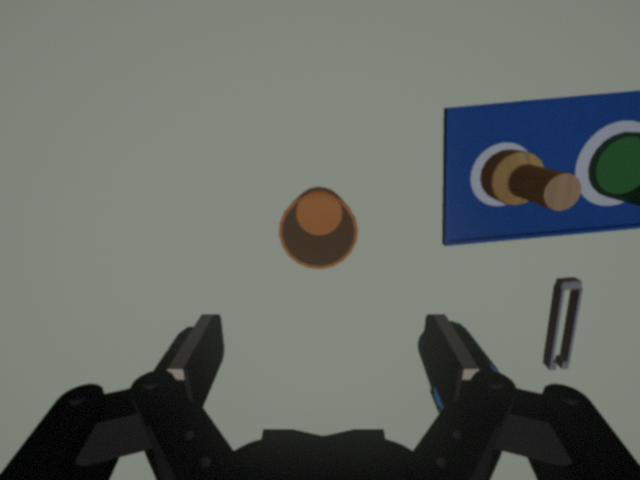

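View pics/scene_kc.png

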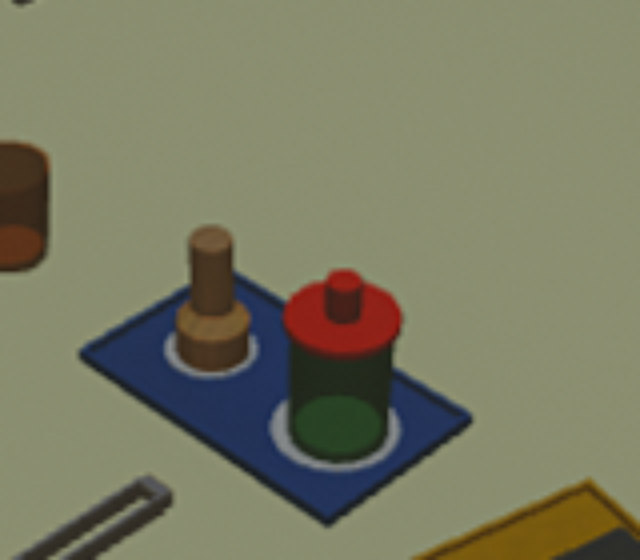

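```bash
python3 - <<'E'
from h import *
z=np.load("pics/wrist_k.npz");im,dep=z["im"],z["d"];C=cam("wrist",(z["p"],z["R"]))
def area(x0,y0,x1,y1,lo,hi):
    ys,xs=np.mgrid[y0:y1,x0:x1];P=depthpts(np.c_[xs.ravel(),ys.ravel()],dep,C);return P[(P[:,2]>lo)&(P[:,2]<hi)]
P=area(260,120,390,300,.062,.076);cc,r=cv2.minEnclosingCircle((P[:,:2]*1000).astype(np.float32));print("cup",len(P),np.round(cc,1),r,circ(P),P.mean(0))
z=np.load("pics/top_k.npz");im,dep=z["im"],z["d"];C=cam("top")
P=area(335,270,385,325,.086,.104);cc,r=cv2.minEnclosingCircle((P[:,:2]*1000).astype(np.float32));print("lid disc",len(P),np.round(cc,1),r,P.mean(0),np.median(P[:,2]))
E
```

```text
cup 1208 [ 496.9 -377. ] 31.723522186279297 (array([ 0.49633241, -0.37691554]), np.float64(0.02976434255850218)) [ 0.50017088 -0.37713622  0.0679145 ]
lid disc 217 [454.5 -91.8] 32.53886795043945 [ 0.46440323 -0.10253774  0.09312186] 0.09319836856572516
```

Lid is level on the jar (disc top at 93 mm, expected 94). Cup rim at wrist (318,230), about 4 mm further in -y than the gripper; correcting while descending.

```bash
python3 -m pendant '[[[-0.02,-0.12,-0.9],0,1],[[0,0,-1],0,1],[[0,0,-1],0,1],[[0,0,-1],0,1],[[0,0,-1],0,1],[[0,0,-0.6],0,1],[[0,0,-0.3],0,1],[[0,0,0],0,1],[[0,0,0],0,1]]'
python3 -m pendant '[[[0,0,0],0,0],[[0,0,0],0,0],[[0,0,0],0,0],[[0,0,0],0,0],[[0,0,0],0,0],[[0,0,0],0,0],[[0,0,0],0,0]]' 40; python3 shot.py l
```

```text
time_s: 22.22
position: [0.4973, -0.3781, 0.0258]
tool_rot: [[1.0, 0.001, 0.0], [-0.0, -0.001, 1.0], [0.001, -1.0, -0.001]]
ft_force: [0.3, 0.1, 0.7]
grip_width: 0.0851
time_s: 22.8
position: [0.4976, -0.3783, 0.0271]
tool_rot: [[1.0, 0.002, 0.0], [-0.0, -0.002, 1.0], [0.002, -1.0, -0.002]]
ft_force: [-0.7, 2.3, 7.3]
grip_width: 0.0629
[ 0.4976 -0.3783  0.0271]
```

View pics/wrist_l.png

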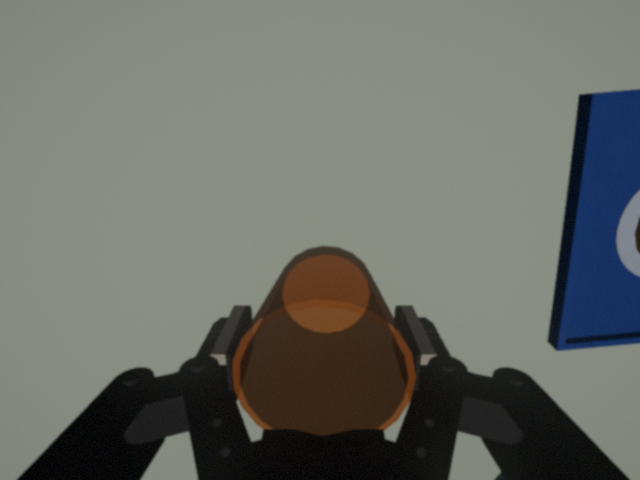

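```bash
python3 -m pendant '[[[0,0,0.4],0,0],[[0,0,0.9],0,0],[[0,0,1],0,0],[[0,0,1],0,0],[[0,0,1],0,0],[[0,0,0.9],0,0],[[0,0,0],0,0],[[0,0,0],0,0]]';python3 shot.py m wrist
```

```text
time_s: 23.52
position: [0.4972, -0.3783, 0.183]
tool_rot: [[1.0, 0.003, 0.0], [-0.0, -0.003, 1.0], [0.003, -1.0, -0.003]]
ft_force: [-0.6, 0.9, -1.7]
grip_width: 0.0625
[ 0.4972 -0.3783  0.183 ]
```

View pics/wrist_m.png

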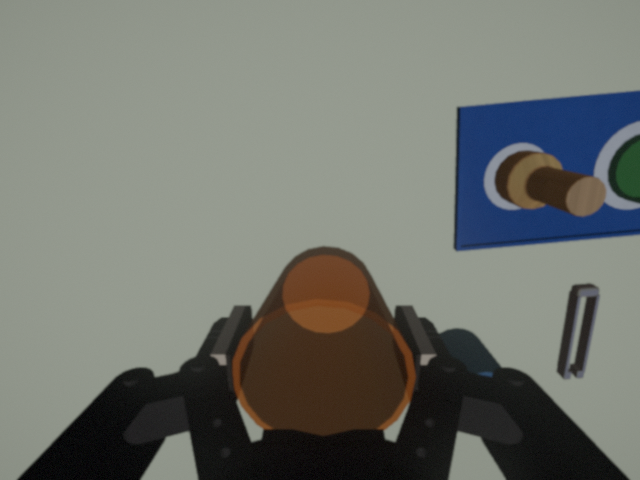

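```bash
python3 -m pendant '[[[-0.06,0.5,0],0,0],[[-0.06,0.9,0],0,0],[[-0.06,0.9,0],0,0],[[-0.06,0.9,0],0,0],[[-0.06,0.9,0],0,0],[[-0.06,0.9,0],0,0],[[-0.06,0.9,0],0,0],[[-0.06,0.9,0],0,0],[[-0.06,0.9,0],0,0],[[-0.06,0.9,0],0,0],[[-0.06,0.9,0],0,0],[[-0.06,0.9,0],0,0]]'
python3 -m pendant '[[[-0.06,0.9,0],0,0],[[-0.06,0.9,0],0,0],[[-0.06,0.9,0],0,0],[[-0.06,0.9,0],0,0],[[-0.06,0.9,0],0,0],[[-0.06,0.9,0],0,0],[[-0.06,0.9,0],0,0],[[-0.06,0.9,0],0,0],[[-0.06,0.9,0],0,0],[[-0.06,0.7,0],0,0],[[-0.06,0,0],0,0],[[0,0,0],0,0]]'
python3 -m pendant '[[[0,0,0],0,0],[[0,0,0],0,0],[[0,0,0],0,0]]';python3 shot.py n wrist
```

```text
time_s: 24.57
position: [0.4743, -0.0645, 0.1797]
tool_rot: [[1.0, -0.002, 0.001], [-0.001, 0.001, 1.0], [-0.002, -1.0, 0.001]]
ft_force: [0.4, -0.7, -1.1]
grip_width: 0.0626
time_s: 25.57
position: [0.4544, 0.1986, 0.1797]
tool_rot: [[1.0, -0.003, -0.002], [0.002, -0.001, 1.0], [-0.003, -1.0, -0.001]]
ft_force: [-0.1, 0.2, -1.3]
grip_width: 0.0628
time_s: 25.82
position: [0.4556, 0.1972, 0.1807]
tool_rot: [[1.0, -0.001, 0.002], [-0.002, -0.0, 1.0], [-0.001, -1.0, -0.0]]
ft_force: [0.6, -0.3, -0.8]
grip_width: 0.0625
[0.4556 0.1972 0.1807]
```

View pics/wrist_n.png

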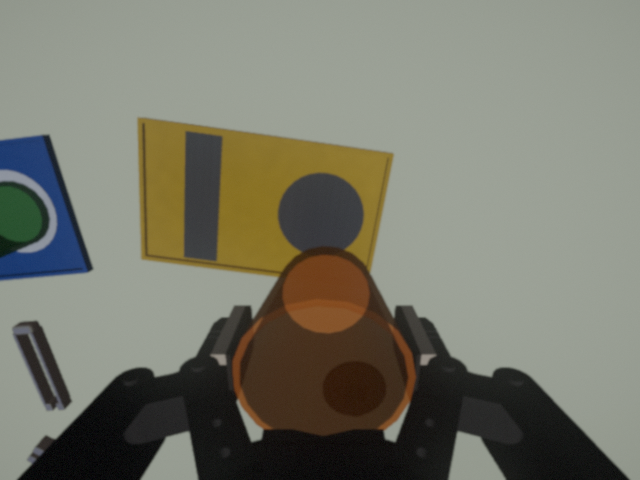

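```bash
python3 -m pendant '[[[-0.04,0,-0.5],0,0],[[0,0,-1],0,0],[[0,0,-1],0,0],[[0,0,-1],0,0],[[0,0,-0.8],0,0],[[0,0,-0.4],0,0],[[0,0,-0.1],0,0],[[0,0,0],0,0],[[0,0,0],0,0],[[0,0,0],0,0]]';python3 shot.py o wrist
```

```text
time_s: 26.7
position: [0.455, 0.198, 0.038]
tool_rot: [[1.0, 0.002, 0.001], [-0.001, 0.0, 1.0], [0.002, -1.0, 0.0]]
ft_force: [-0.2, 0.5, -1.2]
grip_width: 0.0627
[0.455 0.198 0.038]
```

View pics/wrist_o.png

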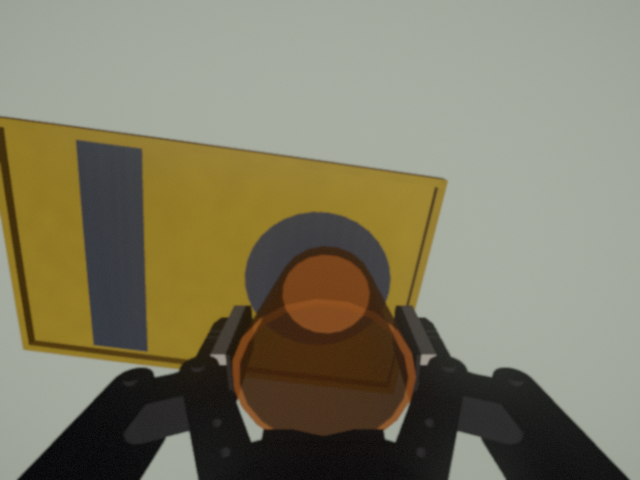

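```bash
python3 - <<'E'
from h import *
for t in "on":
    z=np.load(f"pics/wrist_{t}.npz");im,dep=z["im"],z["d"];C=cam("wrist",(z["p"],z["R"]))
    h=cv2.cvtColor(im,cv2.COLOR_RGB2HSV);m=((h[...,1]<80)&(h[...,2]<95)).astype(np.uint8)
    for c in cv2.findContours(m,0,1)[0]:
        a=cv2.contourArea(c)
        if a<1500: continue
        c=c[:,0];k=c[c[:,1]<(262 if t=="o" else 246)]
        if len(k)<10: continue
        P=plane(k,.004,C);print(t,a,c.mean(0),*[np.round(v,4) for v in circ(P)],"rect",[np.round(v,1) for v in cv2.minAreaRect((plane(c,.004,C)[:,:2]*1000).astype(np.float32))])
    mo=((h[...,1]>170)&(h[...,0]<14)&(h[...,2]>110)).astype(np.uint8)
    c=max(cv2.findContours(mo[240:340],0,1)[0],key=cv2.contourArea)[:,0]+[0,240];print("base px",c.min(0),c.max(0))
    print(plane([[326,293]],.011 if t=="o" else .157,C))
E
```

```text
o 5939.0 [316.62864078 256.46359223] [0.4372 0.1948] 0.0246 rect [array([441.2, 193.9]), array([53.7, 78.5]), np.float64(5.5)]
o 11585.0 [113.82818533 243.60810811] [0.4077 0.0902] 0.0248 rect [array([438.2,  86.5]), array([ 31.3, 117. ]), np.float64(81.8)]
base px [284 256] [368 332]
[[0.45644134 0.19986253 0.011     ]]
n 5081.0 [320.48717949 213.06837607] [0.4538 0.1952] 0.0386 rect [array([451.3, 195. ]), array([73.1, 77.4]), np.float64(2.9)]
n 4040.5 [201.52411576 194.99356913] [0.427 0.087] 0.0356 rect [array([438.4,  86.4]), array([ 30.8, 116.7]), np.float64(81.8)]
base px [285 257] [367 315]
[[0.45530621 0.19903405 0.157     ]]
```

Mark centre by the wrist view is (0.454, 0.195), cup base (0.456, 0.199); nudging by -4 mm in y and lowering.

```bash
python3 -m pendant '[[[-0.05,-0.12,0],0,0],[[0,0,-0.1],0,0],[[0,0,-0.08],0,0],[[0,0,-0.05],0,0],[[0,0,0],0,0],[[0,0,0],0,0]]'
```

```text
time_s: 27.25
position: [0.4535, 0.1944, 0.0311]
tool_rot: [[1.0, 0.002, 0.0], [-0.0, 0.0, 1.0], [0.002, -1.0, 0.0]]
ft_force: [-1.5, 0.1, 11.8]
grip_width: 0.0622
```

```bash
python3 -m pendant '[[[0,0,0],0,1],[[0,0,0],0,1],[[0,0,0],0,1],[[0,0,0],0,1],[[0,0,0],0,1],[[0,0,0.3],0,1],[[0,0,0.8],0,1],[[0,0,1],0,1],[[0,0,1],0,1],[[0,0,1],0,1],[[0,0,1],0,1],[[0,0,0.2],0,1]]'
python3 -m pendant '[[[0.5,-0.9,0],0,0.7],[[0.5,-0.92,0],0.2,0.7],[[0.5,-0.92,0],0.2,0.6],[[0.5,-0.92,0],0.2,0.6],[[0.5,-0.92,0],0.2,0.6],[[0.5,-0.92,0],0.2,0.6],[[0.5,-0.92,0],0,0.6],[[0.5,-0.92,0],0,0.6],[[0.5,-0.92,0],0,0.6],[[0.5,-0.92,0],0,0.6],[[0.5,-0.92,0],0,0.6],[[0.13,0,0],0,0.6]]'
python3 -m pendant '[[[0,0,0],0,0.6],[[0,0,0],0,0.6]]';python3 shot.py p wrist top
```

```text
time_s: 28.25
position: [0.4542, 0.1947, 0.1943]
tool_rot: [[1.0, 0.008, 0.0], [-0.0, 0.001, 1.0], [0.008, -1.0, 0.001]]
ft_force: [0.8, 0.3, -0.6]
grip_width: 0.0852
time_s: 29.25
position: [0.6228, -0.1133, 0.1883]
tool_rot: [[0.997, -0.0, -0.082], [0.082, -0.001, 0.997], [-0.0, -1.0, -0.001]]
ft_force: [1.2, 0.6, -1.2]
grip_width: 0.0511
time_s: 29.42
position: [0.6213, -0.108, 0.1888]
tool_rot: [[0.996, -0.001, -0.087], [0.087, 0.001, 0.996], [-0.001, -1.0, 0.001]]
ft_force: [-0.3, -0.1, -0.1]
grip_width: 0.0514
[ 0.6211 -0.1075  0.189 ]
```

View pics/wrist_p.png

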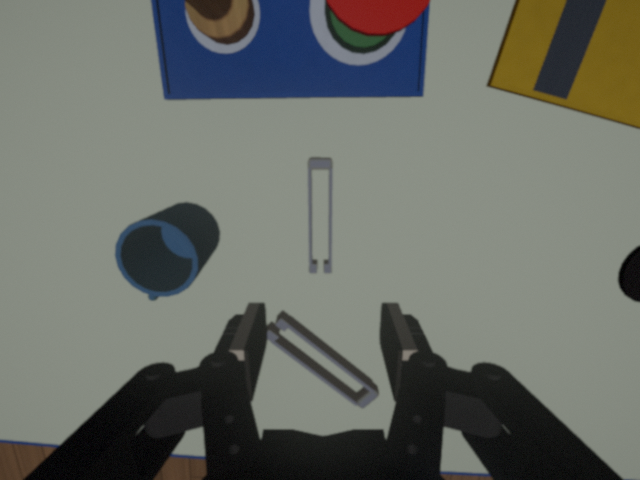

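View pics/top_p.png

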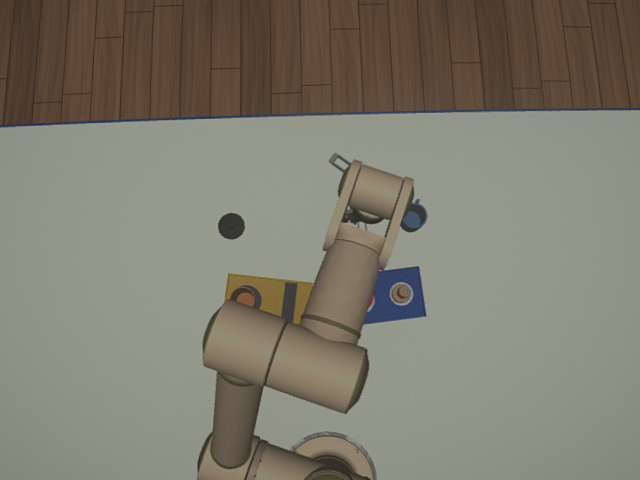

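Tongs lie vertical at wrist column 320, rows 157–272, aligned with the fingers; cup and pusher look in place.

```bash
python3 -m pendant '[[[0.04,-0.06,-0.9],0,0.6],[[0,0,-1],0,0.6],[[0,0,-1],0,0.6],[[0,0,-1],0,0.6],[[0,0,-1],0,0.6],[[0,0,-0.7],0,0.6],[[0,0,-0.3],0,0.6],[[0,0,-0.18],0,0.6],[[0,0,0],0,0.6],[[0,0,0],0,0.6],[[0,0,0],0,0.6]]'
python3 shot.py q
```

```text
time_s: 30.43
position: [0.6236, -0.1105, 0.0083]
tool_rot: [[0.996, 0.003, -0.087], [0.087, -0.001, 0.996], [0.003, -1.0, -0.001]]
ft_force: [-0.6, 0.6, -0.1]
grip_width: 0.051
[ 0.6236 -0.1105  0.0083]
```

View pics/wrist_q.png

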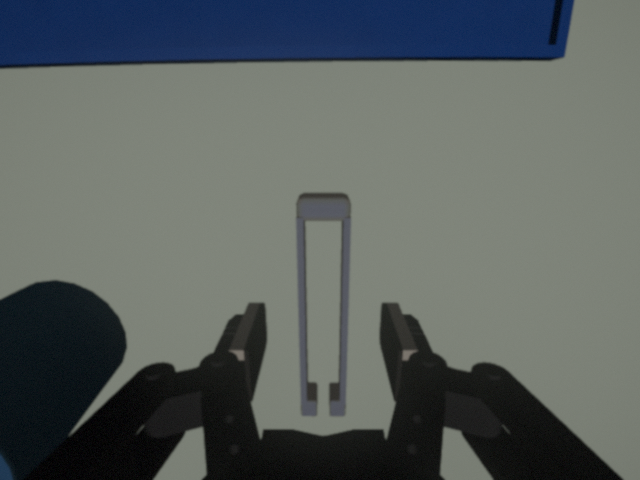

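```bash
python3 -m pendant '[[[0,0,-0.1],0,0.6],[[0,0,0],0,0.4],[[0,0,0],0,0],[[0,0,0],0,0],[[0,0,0],0,0],[[0,0,0],0,0],[[0,0,0],0,0],[[0,0,0],0,0],[[0,0,0],0,0]]' 40
python3 -m pendant '[[[0,0,0.4],0,0],[[0,0,0.8],0,0],[[0,0,0.8],0,0],[[0,0,0],0,0],[[0,0,0],0,0]]';python3 shot.py r
```

```text
time_s: 31.23
position: [0.623, -0.1105, 0.0039]
tool_rot: [[0.996, 0.0, -0.087], [0.087, -0.0, 0.996], [0.0, -1.0, -0.0]]
ft_force: [-0.4, -0.9, 5.3]
grip_width: 0.0207
time_s: 31.65
position: [0.6233, -0.1105, 0.0652]
tool_rot: [[0.996, 0.002, -0.087], [0.087, -0.001, 0.996], [0.002, -1.0, -0.001]]
ft_force: [0.1, 1.3, -1.1]
grip_width: 0.0207
[ 0.6233 -0.1105  0.0652]
```

View pics/wrist_r.png

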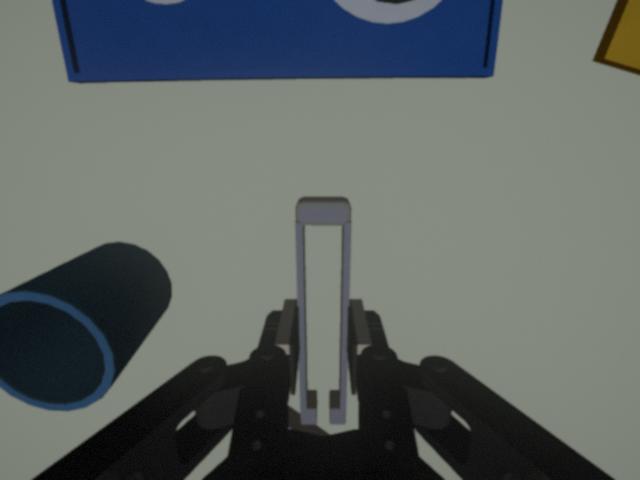

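```bash
python3 -m pendant '[[[0,0.6,0.5],-0.26,0],[[-0.3,0.8,0.5],-0.26,0],[[-0.6,0.8,0],-0.26,0],[[-0.7,0.8,0],-0.26,0],[[-0.7,0.8,0],-0.26,0],[[-0.7,0.8,0],-0.26,0],[[-0.7,0.8,0],-0.26,0],[[-0.7,0.7,0],-0.26,0],[[-0.7,0.4,0],-0.26,0],[[-0.7,0.08,0],-0.3,0],[[-0.33,0,0],0,0],[[0,0,0],0,0]]'
python3 -m pendant '[[[0,0,0],0,0],[[0,0,0],0,0],[[0,0,0],0,0]]';python3 shot.py s
```

```text
time_s: 32.7
position: [0.4363, 0.0875, 0.0929]
tool_rot: [[0.99, -0.004, 0.142], [-0.142, 0.0, 0.99], [-0.004, -1.0, -0.0]]
ft_force: [0.4, 0.3, -0.6]
grip_width: 0.0207
time_s: 32.95
position: [0.4398, 0.0867, 0.0934]
tool_rot: [[0.99, 0.0, 0.144], [-0.144, 0.0, 0.99], [0.0, -1.0, 0.0]]
ft_force: [0.1, -0.3, -0.4]
grip_width: 0.0211
[0.4398 0.0867 0.0934]
```

View pics/wrist_s.png

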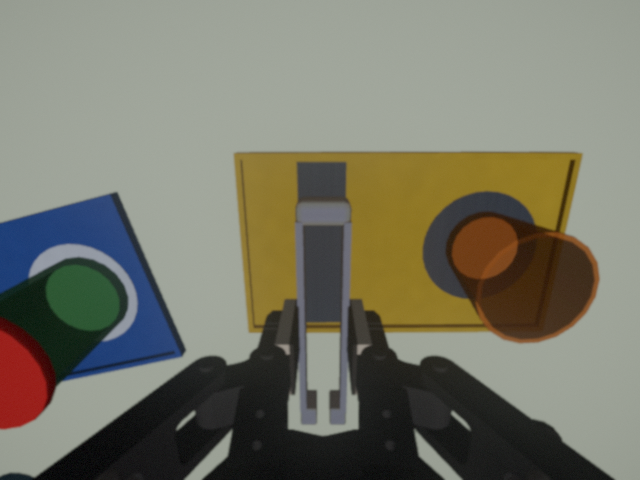

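```bash
python3 -m pendant '[[[0,0,-0.6],0,0],[[0,0,-0.9],0,0],[[0,0,-0.7],0,0],[[0,0,-0.4],0,0],[[0,0,-0.15],0,0],[[0,0,-0.05],0,0],[[0,0,0],0,0],[[0,0,0],0,0]]';python3 shot.py t
```

```text
time_s: 33.67
position: [0.4395, 0.0869, 0.0103]
tool_rot: [[0.99, 0.001, 0.143], [-0.143, -0.0, 0.99], [0.001, -1.0, 0.0]]
ft_force: [0.3, 1.0, -0.4]
grip_width: 0.0207
[0.4395 0.0869 0.0103]
```

View pics/wrist_t.png

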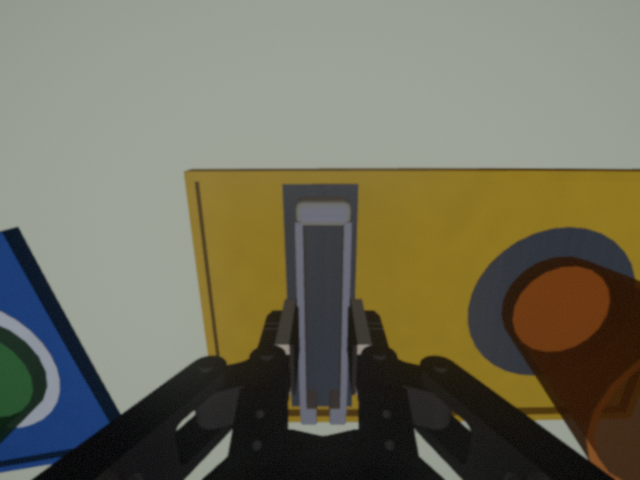

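```bash
python3 - <<'E'
from h import *
z=np.load("pics/wrist_t.npz");C=cam("wrist",(z["p"],z["R"]));R=z["R"];
def pr(n,px,zz):
    P=plane([px],zz,C)[0];c=np.array([.4384,.0868,0]);d=P-c;a=np.deg2rad(-8.2);print(n,P.round(4),"along",(d[0]*np.cos(a)+d[1]*np.sin(a)).round(4),"across",(-d[0]*np.sin(a)+d[1]*np.cos(a)).round(4))
pr("mark far",(320,185),.004);pr("tongs far top",(323,203),.0195);pr("tongs far top",(323,203),.016);pr("tongs near top",(323,424),.0205);pr("tray outer near",(323,422),.009);pr("tray outer far",(323,170),.009)
E
```

```text
mark far [0.3805 0.0944 0.004 ] along -0.0584 across -0.0007
tongs far top [0.3848 0.0951 0.0195] along -0.0542 across 0.0005
tongs far top [0.3856 0.0949 0.016 ] along -0.0534 across 0.0005
tongs near top [0.4917 0.0796 0.0205] along 0.0538 across 0.0005
tray outer near [0.5023 0.0781 0.009 ] along 0.0645 across 0.0005
tray outer far [0.3739 0.0966 0.009 ] along -0.0652 across 0.0005
```

Tongs are centred along the mark to within about 1 mm and clear of both lips. Final few mm down, release.

```bash
python3 -m pendant '[[[0,0,-0.05],0,0],[[0,0,-0.04],0,0],[[0,0,0],0,0],[[0,0,0],0,0]]'
```

```text
time_s: 34.05
position: [0.4394, 0.087, 0.0079]
tool_rot: [[0.99, 0.002, 0.143], [-0.143, -0.0, 0.99], [0.002, -1.0, 0.0]]
ft_force: [-1.8, -0.3, 9.8]
grip_width: 0.0204
```

```bash
python3 -m pendant '[[[0,0,0],0,0.45],[[0,0,0],0,0.45],[[0,0,0],0,0.45],[[0,0,0],0,0.45],[[0,0,0.2],0,0.45],[[0,0,0.8],0,0.45],[[0,0,1],0,0.45],[[0,0,1],0,0.45],[[0,0,1],0,0.45],[[0,0,1],0,0.45],[[0,0,1],0,0.45],[[0,0,1],0,0.45]]'
python3 -m pendant '[[[0,0.9,0],0,0.45],[[0,0.9,0],0,0.45],[[0,0.9,0],0,0.45],[[0,0.9,0],0,0.45],[[0,0.9,0],0,0.45],[[0,0.9,0],0,0.45],[[0,0.9,0],0,0.45],[[0,0.9,0],0,0.45],[[0,0.9,0],0,0.45],[[0,0.9,0],0,0.45],[[0,0.9,0],0,0.45],[[0,0.9,0],0,0.45]]'
python3 -m pendant '[[[0,0.5,0],0,0.45],[[0,0,0],0,0.45],[[0,0,0],0,0.45],[[0,0,0],0,0.45]]';python3 shot.py u top scene
```

```text
time_s: 35.05
position: [0.4384, 0.0871, 0.219]
tool_rot: [[0.99, 0.0, 0.143], [-0.143, 0.0, 0.99], [0.0, -1.0, 0.0]]
ft_force: [0.7, -0.7, 0.3]
grip_width: 0.0386
time_s: 36.05
position: [0.4385, 0.4123, 0.2172]
tool_rot: [[0.99, -0.0, 0.143], [-0.143, -0.0, 0.99], [-0.0, -1.0, -0.0]]
ft_force: [1.1, -0.0, 0.2]
grip_width: 0.0385
time_s: 36.38
position: [0.4389, 0.4252, 0.2171]
tool_rot: [[0.99, -0.0, 0.144], [-0.144, -0.0, 0.99], [-0.0, -1.0, -0.0]]
ft_force: [0.6, 0.4, 0.7]
grip_width: 0.0382
[0.439  0.425  0.2172]
```

View pics/top_u.png

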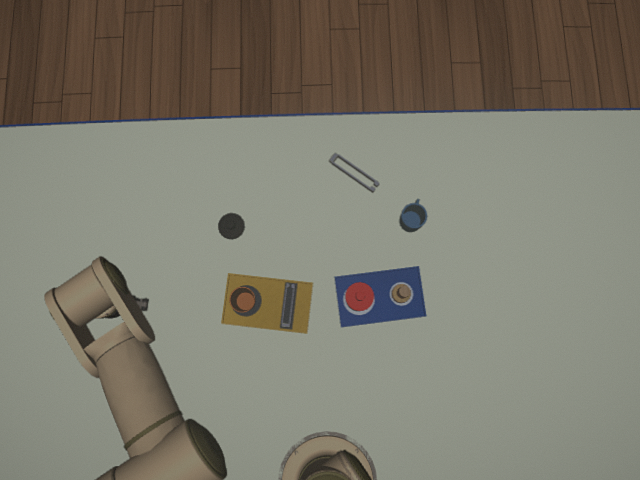

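View pics/scene_u.png

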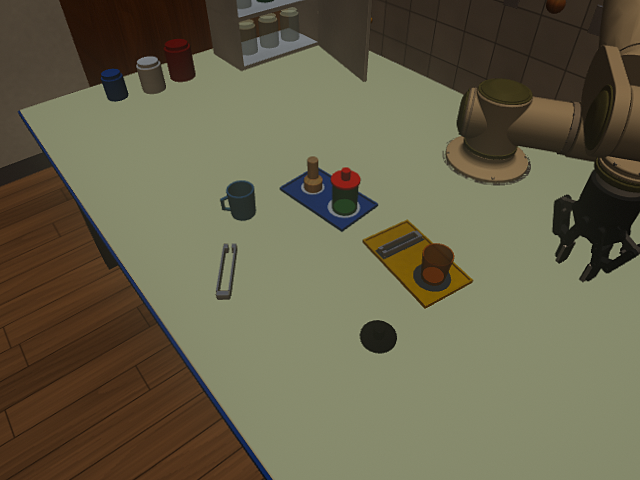

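```bash
python3 - <<'E'
from h import *
z=np.load("pics/top_u.npz");im,dep=z["im"],z["d"];C=cam("top")
def area(x0,y0,x1,y1,lo,hi):
    ys,xs=np.mgrid[y0:y1,x0:x1];P=depthpts(np.c_[xs.ravel(),ys.ravel()],dep,C);return P[(P[:,2]>lo)&(P[:,2]<hi)]
def fr(p,c,a):
    d=np.array(p)/1000-c;y=np.array([np.cos(a),np.sin(a)]);x=np.array([y[1],-y[0]]);return (d@x*1000).round(1),(d@y*1000).round(1)
B=(np.array([.4551,-.1463]),np.deg2rad(95.5));Y=(np.array([.4463,.1423]),np.deg2rad(81.9))
for n,P,T in [("lid",area(335,262,388,325,.086,.104),B),("knob",area(335,262,388,325,.11,.13),B),("push",area(385,270,420,312,.083,.1),B),("cup",area(222,270,275,325,.065,.082),Y),("black",area(210,205,252,247,.008,.018),Y),("mug",area(395,195,432,236,.067,.085),B)]:
    cc,r=cv2.minEnclosingCircle((P[:,:2]*1000).astype(np.float32));print(n,len(P),np.round(cc,1),round(r,1),"z",np.median(P[:,2]).round(4),"tray xy",fr(cc,*T))
P=area(278,275,305,332,.0145,.024);r=cv2.minAreaRect((P[:,:2]*1000).astype(np.float32));print("tongs",len(P),[np.round(v,1) for v in r],fr(r[0],*Y))
print({k:np.round(v,3).tolist() for k,v in env.observe().items() if k in("time_s","position","ft_force")})
E
```

```text
lid 556 [450.4 -89.7] 34.8 z 0.0933 tray xy (np.float64(0.8), np.float64(56.8))
knob 66 [450.5 -89.6] 10.8 z 0.1187 tray xy (np.float64(0.9), np.float64(56.9))
push 104 [ 460.1 -197.8] 13.8 z 0.0908 tray xy (np.float64(0.1), np.float64(-51.7))
cup 125 [452.7 197.4] 32.0 z 0.0729 tray xy (np.float64(-1.4), np.float64(55.5))
black 429 [644.6 223.5] 63.3 z 0.0126 tray xy (np.float64(184.9), np.float64(108.3))
mug 175 [ 652.5 -233. ] 35.9 z 0.0731 tray xy (np.float64(188.2), np.float64(-105.2))
tongs 118 [array([443. ,  87.9]), array([119.5,  33.2]), np.float64(0.2)] (np.float64(4.4), np.float64(-54.3))
{'time_s': 36.483, 'position': [0.439, 0.425, 0.217], 'ft_force': [0.236, -1.086, 0.033]}
```

The pictures show the lidded jar (top 359,298), pusher (401,293), cup (245,300) and tongs (289,305), all on their marks. The mug and black lid haven't moved, and the gripper is clear. Handing in.

```bash
python3 -c "
from rig import env
print(env.close_job())"
```

```text
the job is handed in; nothing more can be done
None
```

Both kits are made up and the job is handed in, at about 36.5 s on the robot's clock. No verdict comes back, so these results rest on my own last measurements.

| Item | Measured in tray frame (x, y, mm) | Mark (x, y, mm) |
|---|---|---|
| Jar, measured through its lid | (0.8, 56.8) | (0, 55) |
| Pusher | (0.1, -51.7) | (0, -55) |
| Cup | (-1.4, 55.5) | (0, 55) |

- **Red lid:** its disc top is at 93 mm, against 94 mm expected when seated. It looks level in the scene picture.
- **Tongs:** just before release, the wrist view put them within about 1 mm of the mark's centre and lined up with it. The top camera's final fit read 4.4 mm along the mark and the wrong outline, 119 × 33 mm at about 8° off. It probably included points from the tray lip, so I trust the wrist view and the picture.
- **Black lid and mug:** neither was touched, and both sit at the same pixels as at the start. The final numerical fit for the black lid was spoilt (radius 63 mm instead of 35 mm), so that check is by eye only. The mug's fit was within about 3 mm of its first reading.
- **Cup placing:** the two cameras disagreed by 2–4 mm in y on the cup and its mark, so I used the wrist view to correct its placing.

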